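# Pill splitter out of the crowded acrylic box

### The arm

A 6-joint arm with a two-finger parallel gripper is mounted at the origin on the work surface. World frame = base frame: x ahead of the robot, y to its left, z up, the work surface at z = 0. Lengths are in mm, angles in rad, forces in N, time in s.
With the tool pointing down it reaches from about 350 to 950 mm from the base axis. Payload 17.4 kg.
Tool frame: the origin (TCP) lies at the very end of the fingers, on their centre line; the grasp point (between the pads) lies 19 mm behind it (grasp_offset is the distance from the TCP to the grasp point, in mm); z points along the fingers, y is the direction in which the jaws open and shut (so a half turn about z gives the same grasp; the last joint's range is limited). The gripper opens to 93 mm and grips with 3 to 60 N. Pads are 15 mm wide; open, the fingers measure 128 mm over their backs; the gripper's body (75 mm by 188 mm) begins 65 mm behind the grasp point.
Start: joints at [1.246, 0.116, 1.442, -0, 1.584, -0.038], TCP at [190.955, 647.432, 195.946] pointing down, gripper open.
Joint ranges: [-2.83, 2.83], [-0.83, 2.19], [0.07, 2.5], [-1.14, 4.28], [0.01, 3], [-2.97, 2.97]. Speed limits (rad/s): [1.89, 1.89, 2.22, 3.14, 3.14, 3.14].

### API

Orientations are given as a 3x3 rotation matrix whose columns are the frame's x, y, z axes.
In Python, from bench import * gives the robot as it stands.
- The arm moves only by the tool drive_tool, never from a script. Its argument "moves" is a list of rows, each an object of numbers: "tx", "ty", "tz": the shift along the world's x, y, z in cm; "twist": the turn about the world's z in degrees; "claw": the finger opening in cm, from 0 to 9.3. In form: [{"tx": .., "ty": .., "tz": .., "twist": .., "claw": ..}, ...]. A call has 1 to 12 rows; each row shifts and turns the pose as measured when the row begins; what a row does not reach is not made up. A row lasts 1/8 s, in which the tool goes at most 62.5 mm and 10.7 degrees, less where a joint would pass 70% of its speed; a pose out of reach is approached as far as the arm can. A call with a gripper value outside its range is refused whole. The fingers move at their own pace and stop on an object; "newtons" is the grip in N (left out, the last holds). Time passes only in rows, so rows that do not move let the fingers close. It gives the time, the measured TCP pose, the force and the opening at its end, in the units of the state.
- get_obs(): the state, without advancing time (a new reading comes with each control period).
- get_image(name): name is "scene" or "top" or "wrist"; returns (picture, depth): 400x640x3 uint8, red, green, blue; 400x640 float32, mm along the optical axis (not along the pixel's ray), 0 where there is no reading.
- camera_model(name): a dict with "camera_matrix" (3x3 intrinsics, pixels), "world_from_camera" (4x4, takes a point from camera to world coordinates). Camera axes: x right, y up, looking along -z (the intrinsics and any distortion apply to the point x, -y, -z); pixel columns grow to the right and rows downward; lengths in mm; the calibration is good to about 2 mm. A picture is of the moment at which its call begins: read the wrist's pose just before it. camera_model takes no time and is no camera call; for the wrist camera it gives the pose at the moment of the call.
- hand_in(): hands the job in, once; it reports no verdict.
The state is a dict: "time": time; "qpos": joint angles; "dq": joint speeds; "tau": joint torques, N m; "tool_pos": TCP position; "eef_rot": TCP orientation; "ft_force": force on the tool from outside, world axes, zero at the start; "moment": the same for the moment, N m; "grip_width": opening from 0.0 (shut) to 1.0 (fully open).
Only numpy, scipy, OpenCV 4.12 (cv2) and the standard library are available. Lean on these libraries where they do the work, as an engineer would, in place of code of your own. Each camera call takes 0.05 s, during which the arm holds its last target.

### The job

Pick the steel pill splitter, and nothing else, out of the crowded clear box, and set it down gently, flat and right way up, in the middle of the white dish. Then bring the box's sprung lid down fully shut, slowly and under control all the way, never letting it snap. The other things stay in the box and the pill bottles stay standing where they are.

Things in the scene. Friction and masses are not known exactly. Their poses are not given: they have to be found in the camera images.
- box: Clear acrylic storage box fixed to the vanity top, 190 (x) x 280 (y) x 50 mm high, walls and floor 4 mm; origin at the centre of its underside. Its own +x axis points to the side with the lid hinge (roughly to the robot's left), y runs along the hinge. Six small things lie in it, not touching one another.
- lid (a joint): Opening angle (rad) of the box's clear hinged lid, 186 x 280 x 4 mm, 0.22 kg: 0 = fully shut, 2.2 = open stop, leaning back away from the box. A light closing spring (0.03 N m per rad) and its weight make it fall shut hard if let go below about 1.8; leaned back at 2.0 or more it stays open by itself. About 1 N at the bar holds it.
- lid_hinge (a point): Middle of the lid's hinge line, 53 mm above the vanity top, on the box's +x edge; the hinge line runs along the box's y axis.
- lid_bar (a point): Middle of the lid's steel pull bar: round, 8 mm thick, parallel to the hinge, on two stems (92 mm free between them, 35 mm free between bar and lid edge). In the lid's plane, 225 mm from the hinge line: at lid angle a it is 225 cos(a) mm from the hinge line towards the box's -x and 225 sin(a) mm above it; when shut, outside the box wall. Pinched, it can turn between the fingers.
- splitter_center (a point): The steel pill splitter, 60 (its x) x 26 (its y, flat parallel sides) x 24 mm (z), 60 to 130 g: a 10 mm high base, a 12 mm high block on the 38 mm at its -x end, a small thumb tab over the lower +x end; the tallest metal thing in the box. Lies flat on the box floor at any yaw in any of six places, 25 mm free at each long side; origin at its centre, half-way up; z up
- pill_case_center (a point): Bystander in the box: flat steel pill case, plain slab 60 x 40 x 16 mm; origin at its centre, half-way up; z up
- round_tin_center (a point): Bystander in the box: round aluminium tin, 62 mm diameter, 18 mm high; origin at its centre, half-way up; z up
- clipper_center (a point): Bystander in the box: steel nail clipper, 66 x 16 x 10 mm; origin at its centre, half-way up; z up
- drop_bottle_center (a point): Bystander in the box: white plastic eye-drop bottle standing up, 36 mm diameter, 44 mm high; origin at its centre, half-way up; z up
- tweezers_center (a point): Bystander in the box: steel tweezers, 70 x 12 x 9 mm; origin at its centre, half-way up; z up
- dish_floor (a point): Empty round white ceramic dish (loose, 450 g) on the robot's right, 148 mm across the rim and 26 mm high, flat floor about 110 mm across and 6 mm thick; this point is the centre of its inner floor, z up.
- bottle0: Bystander: closed pill bottle 52 mm diameter, 85 mm high, standing on the lazy Susan (220 mm across, top 22 mm above the vanity) right of the dish; origin at the centre of its underside.
- bottle1: Bystander: closed pill bottle 44 mm diameter, 70 mm high, standing on the lazy Susan (220 mm across, top 22 mm above the vanity) right of the dish; origin at the centre of its underside.
- bottle2: Bystander: closed pill bottle 60 mm diameter, 100 mm high, standing on the lazy Susan (220 mm across, top 22 mm above the vanity) right of the dish; origin at the centre of its underside.
Things that resemble listed ones, but are neither listed nor needed, are in the scene too. What is shaped like the part that bears clipper_center but yellow is not meant.

How it is judged (in metres and radians):
On the way, in this order (a step that is already met when the one before it is completed fails the run):
1. the pill splitter lies flat in the dish, let go, with the lid still open (horizontal distance between splitter_center and dish_floor below 0.04 m and z of splitter_center in the frame of dish_floor below 0.018 m and angle between splitter_center's own z axis and vertical below 0.2 rad and angle between dish_floor's own z axis and vertical below 0.1 rad and linear speed of splitter below 0.02 m/s and contact force between the fingers and splitter below 0.05 N and value of joint lid above 1 rad), for 0.2 s.
2. the lid is shut (value of joint lid below 0.04 rad), for 0.2 s.
At the end, for the whole second after the job is handed in: The pill splitter lies at rest in the dish, right way up and within 0.2 rad of flat, its centre within 40 mm of the dish's centre and its underside within about 6 mm of the dish's floor, the dish level within 0.1 rad; the lid is shut within 0.04 rad; the five other things are inside the box (horizontal distance between splitter_center and dish_floor below 0.04 m and z of splitter_center in the frame of dish_floor below 0.018 m and angle between splitter_center's own z axis and vertical below 0.2 rad and angle between dish_floor's own z axis and vertical below 0.1 rad and linear speed of splitter below 0.02 m/s and contact force between the fingers and splitter below 0.05 N and value of joint lid below 0.04 rad and x of pill_case_center in the frame of box between -0.091 and 0.091 m and y of pill_case_center in the frame of box between -0.136 and 0.136 m and z of each of pill_case_center, round_tin_center, clipper_center, drop_bottle_center, tweezers_center in the frame of box below 0.05 m and x of round_tin_center in the frame of box between -0.091 and 0.091 m and y of round_tin_center in the frame of box between -0.136 and 0.136 m and x of clipper_center in the frame of box between -0.091 and 0.091 m and y of clipper_center in the frame of box between -0.136 and 0.136 m and x of drop_bottle_center in the frame of box between -0.091 and 0.091 m and y of drop_bottle_center in the frame of box between -0.136 and 0.136 m and x of tweezers_center in the frame of box between -0.091 and 0.091 m and y of tweezers_center in the frame of box between -0.136 and 0.136 m); the robot touches nothing.
It fails at once if the lid snaps: it turns towards shut faster than 2 rad/s (velocity of joint lid below -2 rad/s).
It fails at once if the pill splitter is dropped or thrown (moves faster than 0.7 m/s out of the fingers, a fall of about 25 mm) (linear speed of splitter above 0.7 m/s and contact force between the fingers and splitter below 0.05 N).
It fails at once if another thing is lifted out of the box (height (world z) of any of pill_case_center, round_tin_center, clipper_center, drop_bottle_center, tweezers_center above 0.08 m).
It fails at once if a pill bottle is knocked over or shifted by more than 30 mm (angle between any of bottle0, bottle1, bottle2's own z axis and vertical above 0.4 rad or distance of any of bottle0, bottle1, bottle2 from where it was at the start of the episode above 0.03 m).
It also fails if it takes over 64 s, if anything falls off the work surface, if the arm or the gripper's body presses on something with over 40 N, if the wrist force passes 120 N, or if a joint passes its speed limit or range.

## Working session

There is one attempt and no reset: what is moved stays moved. The work goes in short steps, Python scripts to look and compute and a tool call to move; the robot and the scene stay as the last step left them, time stands still between calls to the robot, and variables do not carry over. Pictures are saved under pics/ and viewed, and the job is handed in when it is done.

Besides the shell and the picture viewer there is one more tool, called after ">>>" as name([rows], argument=value, ...), one row to a line, values as JSON. drive_tool: Moves the arm, as the interface text tells. Its arguments: {"type":"object","properties":{"moves":{"type":"array"},"newtons":{"type":"number"}},"required":["moves"]}

```bash
mkdir -p pics; python3 - <<'E'
from bench import *
import cv2, numpy as np, pickle
print(get_obs())
for n in ["scene","top"]:
    im,d=get_image(n); m=camera_model(n)
    pickle.dump((im,d,m),open(f"{n}0.pkl","wb"))
    cv2.imwrite(f"pics/{n}0.png",im[:,:,::-1]); print(n,m)
E
```

```text
{'time': 0.0, 'qpos': array([ 1.24618737e+00,  1.16509526e-01,  1.44225953e+00, -7.63429108e-06,
        1.58399150e+00, -3.77861496e-02]), 'dq': array([ 0.0009217 , -0.00067053,  0.00066978, -0.00086649, -0.00307344,
       -0.00091211]), 'tau': array([-8.42899190e-04, -7.21268320e+01, -6.22610307e+01,  7.79496529e-02,
        2.38300109e-02, -8.91091122e-05]), 'tool_pos': array([190.89181251, 647.2103728 , 195.19288113]), 'eef_rot': array([[-9.59147529e-01,  2.82906142e-01, -3.65253837e-04],
       [ 2.82906375e-01,  9.59146888e-01, -1.10934432e-03],
       [ 3.64917587e-05, -1.16735750e-03, -9.99999318e-01]]), 'ft_force': array([ 0.12647664,  0.32078717, -0.65810965]), 'moment': array([-0.02316775, -0.01477618, -0.01621261]), 'grip_width': 1.001960890546174}
scene {'camera_matrix': array([[388.64066206,   0.        , 317.96806061],
       [  0.        , 388.64066206, 204.58527451],
       [  0.        ,   0.        ,   1.        ]]), 'world_from_camera': array([[-1.10933134e-01, -6.79674693e-01,  7.25076652e-01,
         1.22396988e+03],
       [ 9.93805809e-01, -8.07264334e-02,  7.63757577e-02,
        -1.00552235e+02],
       [ 6.62218241e-03,  7.29057992e-01,  6.84419894e-01,
         6.59273956e+02],
       [ 0.00000000e+00,  0.00000000e+00,  0.00000000e+00,
         1.00000000e+00]])}
top {'camera_matrix': array([[443.18295596,   0.        , 316.94492948],
       [  0.        , 443.18295596, 198.78898605],
       [  0.        ,   0.        ,   1.        ]]), 'world_from_camera': array([[-1.13806801e-02,  9.81400002e-01, -1.91636416e-01,
         3.21025959e+02],
       [-9.99935220e-01, -1.12060967e-02,  1.99481686e-03,
        -1.77304722e+02],
       [-1.89782934e-04,  1.91646704e-01,  9.81463960e-01,
         1.27463200e+03],
       [ 0.00000000e+00,  0.00000000e+00,  0.00000000e+00,
         1.00000000e+00]])}
```

View pics/scene0.png

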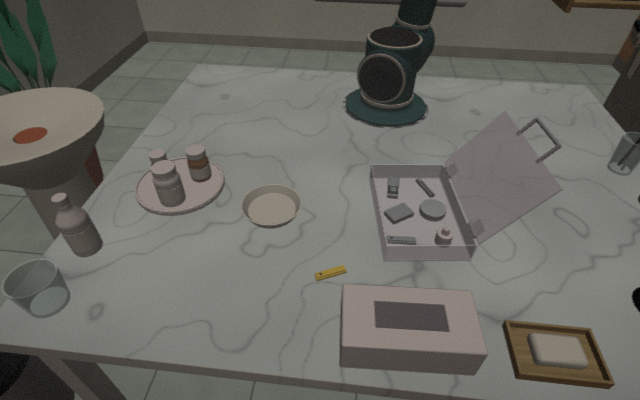

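View pics/top0.png

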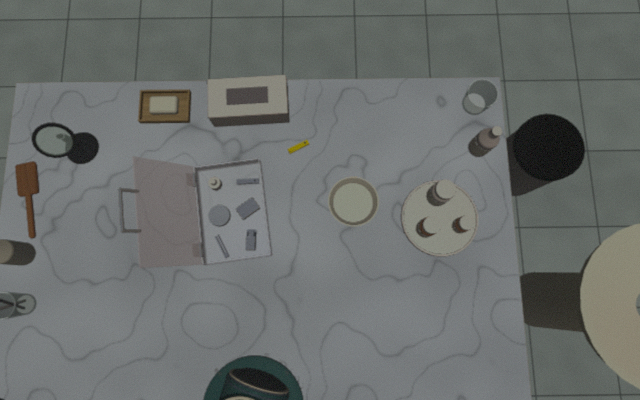

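```bash
python3 - <<'E'
import cv2, numpy as np, pickle
im,d,m=pickle.load(open("top0.pkl","rb"))
c=cv2.resize(im[145:280,110:290],None,fx=4.4,fy=4.4,interpolation=cv2.INTER_CUBIC)
c=cv2.convertScaleAbs(c,alpha=1.6)
cv2.imwrite("pics/topcrop.png",c[:,:,::-1])
im,d,m=pickle.load(open("scene0.pkl","rb"))
c=cv2.resize(im[105:275,360:570],None,fx=3.5,fy=3.5,interpolation=cv2.INTER_CUBIC)
c=cv2.convertScaleAbs(c,alpha=1.6)
cv2.imwrite("pics/scenecrop.png",c[:,:,::-1])
E
```

```text
(no output)
```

View pics/topcrop.png

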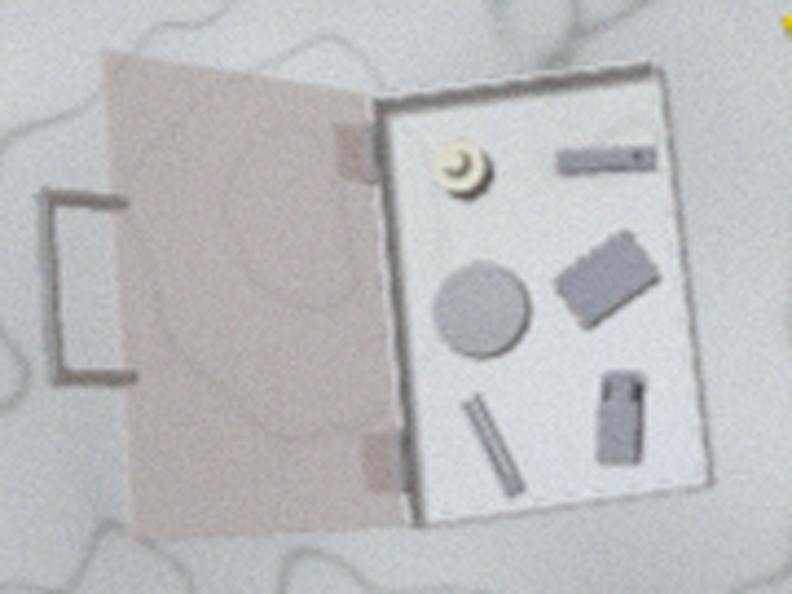

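View pics/scenecrop.png

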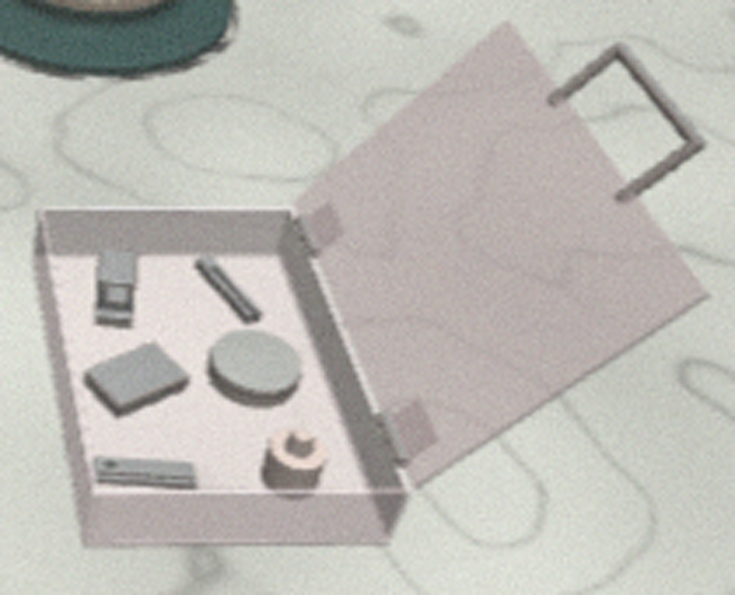

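```bash
cat > h.py <<'E'
import numpy as np, pickle
def ray(m,u,v):
    K=m["camera_matrix"];T=m["world_from_camera"]
    x=(u-K[0,2])/K[0,0];y=(v-K[1,2])/K[1,1]
    return T[:3,:3]@np.array([x,-y,-1.0]),T[:3,3]
def atz(m,u,v,z):
    r,o=ray(m,u,v);return o+r*(z-o[2])/r[2]
def atd(m,d,u,v):
    r,o=ray(m,u,v);return o+r*d[int(round(v)),int(round(u))]
def proj(m,p):
    T=m["world_from_camera"];K=m["camera_matrix"]
    c=T[:3,:3].T@(np.array(p)-T[:3,3]);return K[0,0]*c[0]/-c[2]+K[0,2],K[1,1]*-c[1]/-c[2]+K[1,2]
E
python3 - <<'E'
from h import *
np.set_printoptions(precision=1,suppress=True)
im,d,m=pickle.load(open("top0.pkl","rb"))
P=lambda x,y:(110+x/4.4,145+y/4.4)
print("box rim corners (z50)")
for c in [(378,100),(658,67),(712,484),(415,524)]: print(atz(m,*P(*c),50))
print("splitter corners z28 block: ")
for c in [(598,462),(641,464),(601,405),(642,405)]: print(atz(m,*P(*c),26))
for c in [(604,373),(643,373)]: print(atz(m,*P(*c),14), )
u=P(620,430);print(atd(m,d,*u),atz(m,*u,26))
print("bar", [ (atd(m,d,*P(*c))) for c in [(44,192),(58,378),(50,285)]], d[int(P(50,285)[1])-3:int(P(50,285)[1])+4,116:126])
print("lid", [ atd(m,d,*P(*c)) for c in [(200,150),(200,400),(330,250),(150,250)]])
# dish
print("dish c", atz(m,353,201,26),atz(m,353,202,6), [atz(m,u,v,26) for u,v in [(329,201),(378,201),(353,178),(353,226)]])
E
python3 - <<'E'
import pickle,cv2
im,d,m=pickle.load(open("top0.pkl","rb"))
c=cv2.resize(im[165:265,320:490],None,fx=4.5,fy=4.5,interpolation=cv2.INTER_CUBIC)
cv2.imwrite("pics/dish.png",cv2.convertScaleAbs(c,alpha=1.5)[:,:,::-1])
E
```

```text
box rim corners (z50)
[654.4 164.7  50. ]
[674.5 -16.7  50. ]
[404.2 -54.   50. ]
[381.6 130.5  50. ]
splitter corners z28 block: 
[420.6  21.2  26. ]
[419.   -6.2  26. ]
[457.1  20.   26. ]
[456.8  -6.3  26. ]
[479.2  20.4  14. ]
[478.9  -5.   14. ]
[440.5   7.   29.9] [440.9   7.5  26. ]
bar [array([553.8, 292.2, 237. ]), array([452.2, 278.6, 234. ]), array([503.1, 287.2, 232.5])] [[1290.  1296.1 1295.  1054.  1050.6 1055.4 1294.4 1299.6 1294.4 1293.4]
 [1296.8 1295.8 1297.2 1050.  1054.6 1052.3 1057.1 1293.3 1293.1 1296.8]
 [1294.6 1294.  1295.4 1052.6 1051.4 1053.3 1056.7 1295.6 1296.9 1290.6]
 [1294.7 1294.4 1292.9 1052.9 1050.4 1050.5 1053.5 1293.3 1290.4 1292.9]
 [1292.  1289.2 1291.5 1050.  1050.7 1056.7 1054.2 1292.6 1292.5 1287.6]
 [1293.4 1291.5 1293.2 1050.  1048.6 1054.1 1052.  1295.9 1289.9    0. ]
 [1291.4 1287.2 1293.3 1049.  1052.2 1052.2 1054.  1290.4 1293.3 1295.2]]
lid [array([595.3, 237.3, 160. ]), array([447.1, 226.1, 167.1]), array([549.2, 181.1,  83.7]), array([531.4, 253.7, 183.1])]
dish c [ 557.2 -283.2   26. ] [ 558.  -284.8    6. ] [array([ 558. , -214.3,   26. ]), array([ 556.4, -354.8,   26. ]), array([ 625., -285.,   26.]), array([ 485. , -281.2,   26. ])]
```

View pics/dish.png

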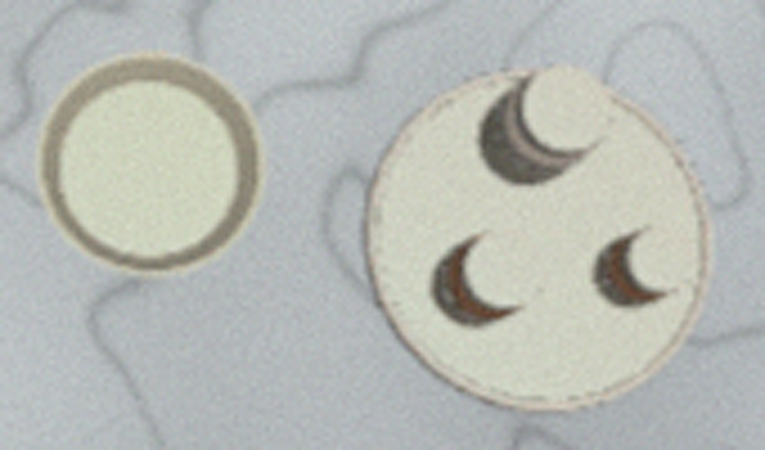

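>>> drive_tool([
  {"tx":1,"tz":5.5,"twist":3,"claw":9.3},
  {"tx":2,"ty":-2,"tz":5.5,"twist":3},
  {"tx":2.5,"ty":-5.5,"tz":1,"twist":3},
  {"tx":2.5,"ty":-5.5,"tz":0,"twist":3},
  {"tx":2.5,"ty":-5.5,"tz":0,"twist":3},
  {"tx":2.5,"ty":-5.5,"tz":0,"twist":1},
  {"tx":2.5,"ty":-5.5},
  {"tx":2.5,"ty":-5.5},
  {"tx":2.5,"ty":-5.5},
  {"tx":2.5,"ty":-5.5},
  {"tx":1,"ty":-5.5},
  {"tx":0,"ty":-5},
])

```text
invalid input
```

>>> drive_tool([
  {"tx":1,"ty":0,"tz":5.5,"twist":3,"claw":9.3},
  {"tx":2,"ty":-2,"tz":5.5,"twist":3,"claw":9.3},
  {"tx":2.5,"ty":-5.5,"tz":1,"twist":3,"claw":9.3},
  {"tx":2.5,"ty":-5.5,"tz":0,"twist":3,"claw":9.3},
  {"tx":2.5,"ty":-5.5,"tz":0,"twist":3,"claw":9.3},
  {"tx":2.5,"ty":-5.5,"tz":0,"twist":1,"claw":9.3},
  {"tx":2.5,"ty":-5.5,"tz":0,"twist":0,"claw":9.3},
  {"tx":2.5,"ty":-5.5,"tz":0,"twist":0,"claw":9.3},
  {"tx":2.5,"ty":-5.5,"tz":0,"twist":0,"claw":9.3},
  {"tx":2.5,"ty":-5.5,"tz":0,"twist":0,"claw":9.3},
], newtons=30)

```text
time: 1.35
tool_pos: [422.6, 174.1, 313.8]
eef_rot: [[-1.0, -0.009, 0.001], [-0.009, 1.0, -0.007], [-0.001, -0.007, -1.0]]
ft_force: [1.2, 0.1, 0.5]
grip_width: 1.006
```

>>> drive_tool([
  {"tx":1,"ty":-5.5,"tz":0,"twist":0,"claw":5},
  {"tx":1,"ty":-5.5,"tz":0,"twist":0,"claw":5},
  {"tx":0.5,"ty":-4.5,"tz":-3,"twist":0,"claw":5},
  {"tx":0,"ty":0,"tz":-3,"twist":0,"claw":5},
  {"tx":0,"ty":0,"tz":-3,"twist":0,"claw":5},
  {"tx":0,"ty":0,"tz":0,"twist":0,"claw":5},
  {"tx":0,"ty":0,"tz":0,"twist":0,"claw":5},
])

```text
time: 2.22
tool_pos: [447.7, 9.5, 221.4]
eef_rot: [[-1.0, -0.002, 0.0], [-0.002, 1.0, -0.008], [-0.0, -0.008, -1.0]]
ft_force: [0.3, 0.2, -0.1]
grip_width: 0.54
```

```bash
python3 - <<'E'
from bench import *
import cv2, numpy as np, pickle
o=get_obs();print(o['tool_pos'],o['grip_width'])
m=camera_model("wrist");im,d=get_image("wrist")
pickle.dump((im,d,m),open("wrist1.pkl","wb"));print(m)
cv2.imwrite("pics/wrist1.png",im[:,:,::-1])
E
```

```text
[447.73237765   9.52273145 221.41562438] 0.5403860157808399
{'camera_matrix': array([[348.21236851,   0.        , 316.69303495],
       [  0.        , 348.21236851, 198.81306512],
       [  0.        ,   0.        ,   1.        ]]), 'world_from_camera': array([[-1.66059405e-03, -9.68625240e-01, -2.48520394e-01,
         3.79666982e+02],
       [ 9.99960408e-01, -3.78104952e-03,  8.05524114e-03,
         1.12430891e+01],
       [-8.74217780e-03, -2.48497178e-01,  9.68593169e-01,
         4.09207616e+02],
       [ 0.00000000e+00,  0.00000000e+00,  0.00000000e+00,
         1.00000000e+00]])}
```

View pics/wrist1.png

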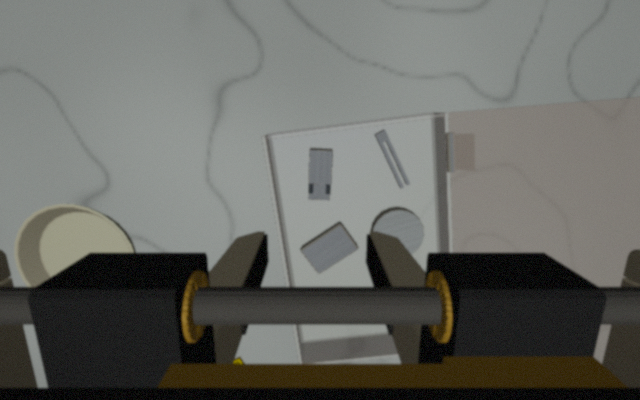

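```bash
python3 - <<'E'
import pickle,cv2
im,d,m=pickle.load(open("wrist1.pkl","rb"))
c=cv2.resize(im[130:220,270:410],None,fx=5.5,fy=5.5,interpolation=cv2.INTER_CUBIC)
cv2.imwrite("pics/w1c.png",cv2.convertScaleAbs(c,alpha=1.6)[:,:,::-1])
E
```

```text
(no output)
```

View pics/w1c.png

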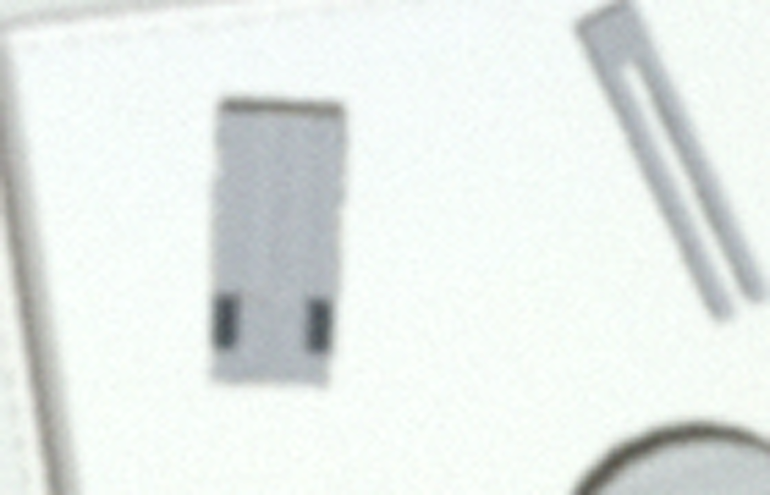

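```bash
python3 - <<'E'
from h import *
np.set_printoptions(precision=1,suppress=True)
im,d,m=pickle.load(open("wrist1.pkl","rb"))
P=lambda x,y:(270+x/5.5,130+y/5.5)
for c in [(220,108),(343,110),(213,295),(336,295),(212,380),(328,382)]: print(atz(m,*P(*c),26),atd(m,d,*P(*c))[2])
print(atz(m,*P(281,97),4))
E
```

```text
[422.3   0.6  26. ] 28.109838718192066
[422.7  25.1  26. ] 24.60166485627559
[460.4  -0.9  26. ] 13.296434685013878
[460.3  24.2  26. ] 3.3306913045207693
[478.4  -1.2  26. ] 3.6880312378219173
[478.7  22.8  26. ] 3.072270508379461
[422.5  12.9   4. ]
```

>>> drive_tool([
  {"tx":0,"ty":0,"tz":-4,"twist":-1.5,"claw":4.2},
  {"tx":0,"ty":0.1,"tz":-4,"twist":0,"claw":4.2},
  {"tx":0,"ty":0,"tz":-4,"twist":0,"claw":4.2},
  {"tx":0,"ty":0,"tz":-2,"twist":0,"claw":4.2},
  {"tx":0,"ty":0,"tz":0,"twist":0,"claw":4.2},
  {"tx":0,"ty":0,"tz":0,"twist":0,"claw":4.2},
])

```text
time: 3.02
tool_pos: [451.2, 11.8, 86.0]
eef_rot: [[-1.0, 0.023, 0.01], [0.023, 1.0, -0.008], [-0.011, -0.008, -1.0]]
ft_force: [0.6, 0.4, 0.6]
grip_width: 0.455
```

```bash
python3 - <<'E'
from bench import *
import cv2, numpy as np, pickle
o=get_obs();print(o['tool_pos'],o['grip_width'])
m=camera_model("wrist");im,d=get_image("wrist")
pickle.dump((im,d,m),open("wrist2.pkl","wb"))
c=cv2.convertScaleAbs(cv2.resize(im[60:310,180:460],None,fx=2.4,fy=2.4,interpolation=cv2.INTER_CUBIC),alpha=1.6)
cv2.imwrite("pics/wrist2.png",c[:,:,::-1])
E
```

```text
[451.18499926  11.83157865  85.99267416] 0.45477640887402654
```

View pics/wrist2.png

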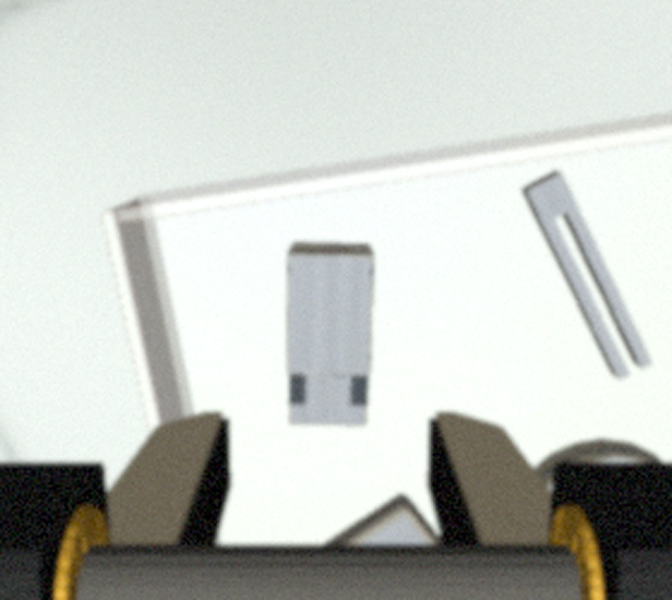

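```bash
python3 - <<'E'
from h import *
np.set_printoptions(precision=1,suppress=True)
im,d,m=pickle.load(open("wrist2.pkl","rb"))
P=lambda x,y:(180+x/2.4,60+y/2.4)
for c in [(289,254),(372,254),(287,374),(371,374),(290,424),(367,424),(330,300)]: print(atz(m,*P(*c),28),atd(m,d,*P(*c)))
E
```

```text
[422.2   0.6  28. ] [422.4   0.6  27.2]
[422.7  25.2  28. ] [423.3  25.3  24.9]
[459.5  -1.3  28. ] [463.8  -2.2  14.5]
[460.   24.5  28. ] [467.7  25.4   3.9]
[475.9  -0.9  28. ] [485.7  -2.6   2.7]
[476.4  23.1  28. ] [486.1  23.9   2.9]
[436.4  12.4  28. ] [436.8  12.4  26.2]
```

>>> drive_tool([
  {"tx":-0.3,"ty":0.05,"tz":-2,"twist":0,"claw":3.7},
  {"tx":-0.2,"ty":0,"tz":-2,"twist":0,"claw":3.7},
  {"tx":0,"ty":0,"tz":-2,"twist":0,"claw":3.7},
  {"tx":0,"ty":0,"tz":-1,"twist":0,"claw":3.7},
  {"tx":0,"ty":0,"tz":0,"twist":0,"claw":3.7},
])

```text
time: 3.7
tool_pos: [445.3, 12.4, 11.5]
eef_rot: [[-1.0, 0.023, 0.011], [0.023, 1.0, -0.008], [-0.011, -0.008, -1.0]]
ft_force: [0.2, -0.2, -0.1]
grip_width: 0.397
```

>>> drive_tool([
  {"tx":0,"ty":0,"tz":-0.3,"twist":0,"claw":3.7},
  {"tx":0,"ty":0,"tz":0,"twist":0,"claw":2},
  {"tx":0,"ty":0,"tz":0,"twist":0,"claw":2},
  {"tx":0,"ty":0,"tz":0,"twist":0,"claw":2},
  {"tx":0,"ty":0,"tz":0,"twist":0,"claw":2},
], newtons=25)

```text
time: 4.32
tool_pos: [446.3, 12.4, 10.1]
eef_rot: [[-1.0, 0.023, 0.014], [0.023, 1.0, -0.008], [-0.014, -0.008, -1.0]]
ft_force: [-0.3, -0.3, -0.4]
grip_width: 0.216
```

```bash
python3 - <<'E'
from bench import *
import cv2, numpy as np, pickle
o=get_obs();print(o['tool_pos'],o['grip_width'])
m=camera_model("wrist");im,d=get_image("wrist")
pickle.dump((im,d,m),open("wrist3.pkl","wb"))
c=cv2.convertScaleAbs(cv2.resize(im[60:310,180:460],None,fx=2.4,fy=2.4,interpolation=cv2.INTER_CUBIC),alpha=1.6)
cv2.imwrite("pics/wrist3.png",c[:,:,::-1])
im,d=get_image("scene")
c=cv2.resize(im[105:275,360:570],None,fx=3.5,fy=3.5,interpolation=cv2.INTER_CUBIC)
cv2.imwrite("pics/scene3.png",cv2.convertScaleAbs(c,alpha=1.6)[:,:,::-1])
E
```

```text
[446.32988121  12.35645876  10.06070725] 0.21595517319465218
```

View pics/wrist3.png

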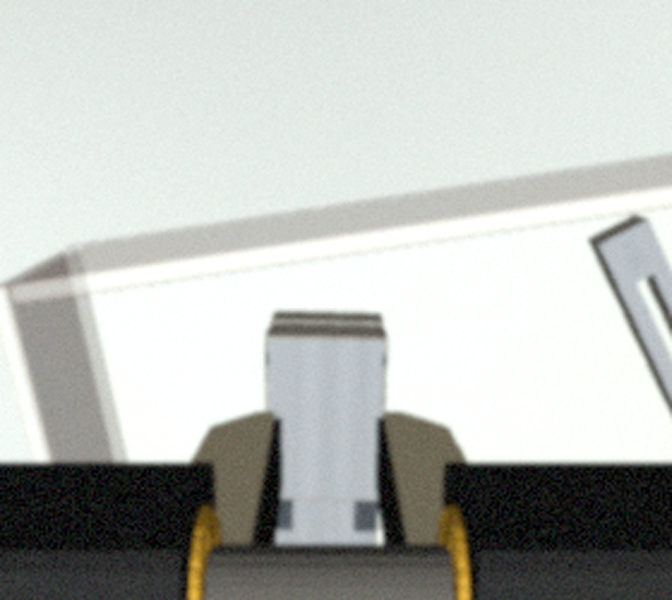

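View pics/scene3.png

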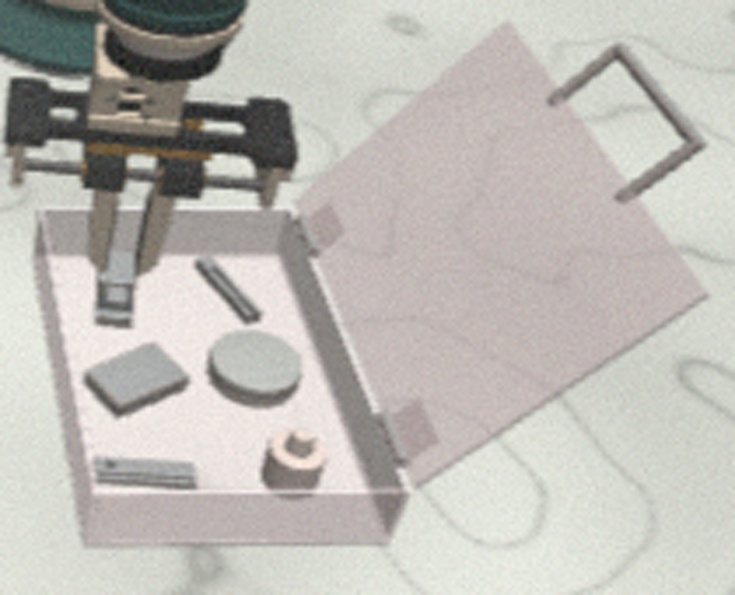

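>>> drive_tool([
  {"tx":0,"ty":0,"tz":0,"twist":0,"claw":1},
  {"tx":0,"ty":0,"tz":0,"twist":0,"claw":1},
  {"tx":0,"ty":0,"tz":0,"twist":0,"claw":1},
], newtons=30)

```text
time: 4.8
tool_pos: [446.2, 12.4, 9.9]
eef_rot: [[-1.0, 0.023, 0.013], [0.023, 1.0, -0.008], [-0.013, -0.008, -1.0]]
ft_force: [0.9, -0.3, -0.3]
grip_width: 0.107
```

```bash
cat > snap.py <<'E'
from bench import *
import cv2, numpy as np, pickle,sys
n=sys.argv[1];cam=sys.argv[2];x0,x1,y0,y1=map(int,sys.argv[3:7])
o=get_obs();print(o['tool_pos'],o['grip_width'])
m=camera_model(cam);im,d=get_image(cam)
pickle.dump((im,d,m),open(n+".pkl","wb"))
f=min(780/(x1-x0),580/(y1-y0))
c=cv2.convertScaleAbs(cv2.resize(im[y0:y1,x0:x1],None,fx=f,fy=f,interpolation=cv2.INTER_CUBIC),alpha=1.6);print(f)
cv2.imwrite("pics/"+n+".png",c[:,:,::-1])
E
python3 snap.py wrist4 wrist 180 460 60 310
```

```text
[446.24254703  12.36702192   9.94177523] 0.10700317577789616
2.32
```

View pics/wrist4.png

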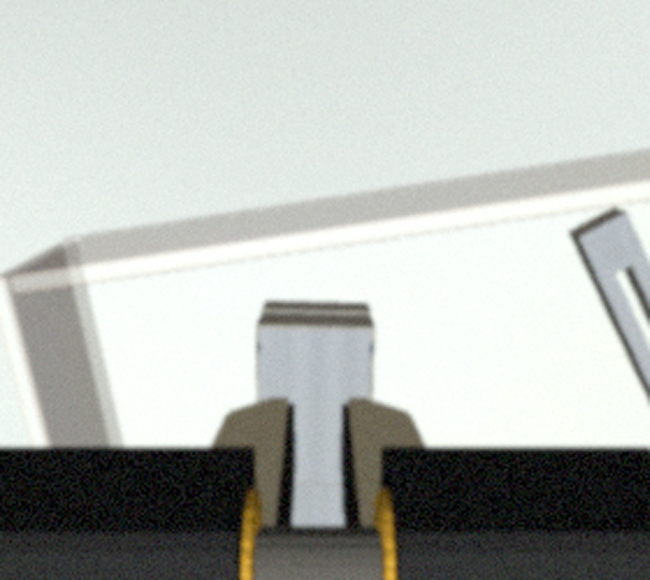

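```bash
python3 - <<'E'
from h import *
np.set_printoptions(precision=1,suppress=True)
im,d,m=pickle.load(open("wrist4.pkl","rb"))
P=lambda x,y:(180+x/2.32,60+y/2.32)
for c in [(275,403),(275,420),(360,403),(360,420),(290,410),(286,402),(315,345),(315,420),(240,430),(140,400)]: print(c,atd(m,d,*P(*c)))
E
```

```text
(275, 403) [436.6   4.1  36.6]
(275, 420) [436.7   4.7  46. ]
(360, 403) [437.2  22.1  36. ]
(360, 420) [437.   21.7  46. ]
(290, 410) [438.    7.3  37.3]
(286, 402) [436.7   6.4  36.1]
(315, 345) [427.   12.7  26.7]
(315, 420) [444.6  12.3  26.9]
(240, 430) [436.9  -1.9  50.4]
(140, 400) [447.8 -32.8   3.2]
```

```bash
python3 snap.py scene4 scene 370 470 120 220
```

```text
[446.25094189  12.35277614   9.95960345] 0.11038246556536893
5.8
```

View pics/scene4.png

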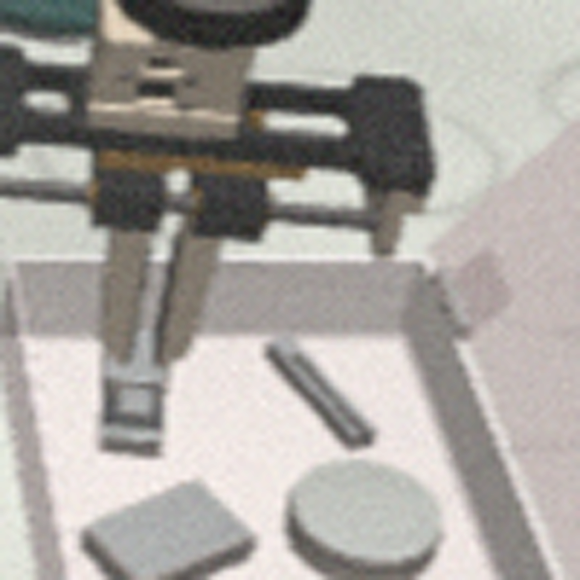

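>>> drive_tool([
  {"tx":0,"ty":0,"tz":0,"twist":0,"claw":3.8},
  {"tx":0,"ty":0,"tz":0,"twist":0,"claw":3.8},
  {"tx":0,"ty":0,"tz":0,"twist":0,"claw":3.8},
  {"tx":0,"ty":0,"tz":0,"twist":0,"claw":3.8},
  {"tx":0,"ty":0,"tz":-0.5,"twist":0,"claw":3.8},
  {"tx":0,"ty":0,"tz":-0.5,"twist":0,"claw":3.8},
  {"tx":0,"ty":0,"tz":0,"twist":0,"claw":3.8},
])

```text
time: 5.78
tool_pos: [446.1, 12.4, -1.0]
eef_rot: [[-1.0, 0.023, 0.013], [0.023, 1.0, -0.008], [-0.013, -0.008, -1.0]]
ft_force: [0.7, 0.0, -0.3]
grip_width: 0.409
```

```bash
python3 snap.py wrist5 wrist 180 460 60 310
```

```text
[446.07846105  12.38194828  -1.0363623 ] 0.408550531022298
2.32
```

View pics/wrist5.png

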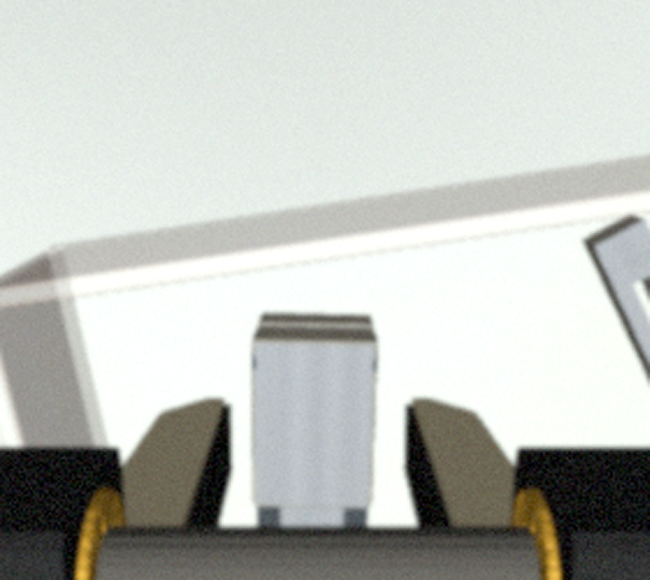

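>>> drive_tool([
  {"tx":0,"ty":0,"tz":-0.7,"twist":0,"claw":3.8},
  {"tx":0,"ty":0,"tz":-0.6,"twist":0,"claw":3.8},
  {"tx":0,"ty":0,"tz":0,"twist":0,"claw":3.8},
])

```text
time: 6.2
tool_pos: [446.1, 12.4, -14.8]
eef_rot: [[-1.0, 0.023, 0.013], [0.023, 1.0, -0.008], [-0.013, -0.008, -1.0]]
ft_force: [0.6, 0.6, 0.8]
grip_width: 0.406
```

```bash
python3 snap.py wrist6 wrist 180 460 60 310; python3 - <<'E'
from h import *
np.set_printoptions(precision=1,suppress=True)
for n in ["wrist5","wrist6"]:
    im,d,m=pickle.load(open(n+".pkl","rb"))
    for u in [(180+220/2.32),(180+415/2.32)]:
        print([atd(m,d,u,v)[2] for v in range(226,246,2)])
E
```

```text
[446.14209122  12.36538245 -14.81041433] 0.4058349647675206
2.32
[np.float64(3.2093883157097594), np.float64(3.4640876307789483), np.float64(3.2853197585960743), np.float64(23.481910180610953), np.float64(24.59588222970055), np.float64(24.59258364192334), np.float64(27.277013696060322), np.float64(29.614970743331014), np.float64(32.969591022369144), np.float64(34.88743580251651)]
[np.float64(3.7085364498125273), np.float64(2.4387041960963813), np.float64(3.2962925229014672), np.float64(21.803841336829947), np.float64(25.574384594507137), np.float64(28.233990424122993), np.float64(28.879065026415844), np.float64(30.151844711743735), np.float64(31.170726311409965), np.float64(34.40845288353938)]
[np.float64(2.464325759117628), np.float64(2.8774160989612767), np.float64(3.528038976748718), np.float64(8.612905871791611), np.float64(11.622714278502201), np.float64(10.757774453604299), np.float64(13.099808863012754), np.float64(16.903847854297965), np.float64(18.299283005636227), np.float64(22.200698027679408)]
[np.float64(2.347639205101899), np.float64(3.725059226025138), np.float64(2.375642599899436), np.float64(8.321928111595838), np.float64(12.241102912967335), np.float64(13.956020496583335), np.float64(14.269280776914826), np.float64(16.045313576624665), np.float64(18.227844396032026), np.float64(20.500304051381335)]
```

>>> drive_tool([
  {"tx":0,"ty":0,"tz":-0.1,"twist":0,"claw":1.5},
  {"tx":0,"ty":0,"tz":0,"twist":0,"claw":1.5},
  {"tx":0,"ty":0,"tz":0,"twist":0,"claw":1.5},
  {"tx":0,"ty":0,"tz":0,"twist":0,"claw":1.5},
], newtons=30)

```text
time: 6.75
tool_pos: [446.4, 12.4, -15.3]
eef_rot: [[-1.0, 0.023, 0.014], [0.023, 1.0, -0.008], [-0.014, -0.008, -1.0]]
ft_force: [0.6, -0.0, -1.5]
grip_width: 0.277
```

>>> drive_tool([
  {"tx":0,"ty":0,"tz":1,"twist":0,"claw":1.5},
  {"tx":0,"ty":0,"tz":3,"twist":0,"claw":1.5},
  {"tx":0,"ty":0,"tz":4,"twist":0,"claw":1.5},
  {"tx":0,"ty":0,"tz":4,"twist":0,"claw":1.5},
  {"tx":1,"ty":-2,"tz":2,"twist":0,"claw":1.5},
  {"tx":2,"ty":-4,"tz":0,"twist":0,"claw":1.5},
])

```text
time: 7.5
tool_pos: [475.9, -47.3, 133.6]
eef_rot: [[-1.0, 0.019, 0.017], [0.019, 1.0, -0.009], [-0.017, -0.008, -1.0]]
ft_force: [1.8, 0.5, -0.7]
grip_width: 0.277
```

```bash
python3 snap.py wrist7 wrist 0 640 0 400
```

```text
[475.88597457 -47.29008883 133.62735443] 0.27689395375297954
1.21875
```

View pics/wrist7.png

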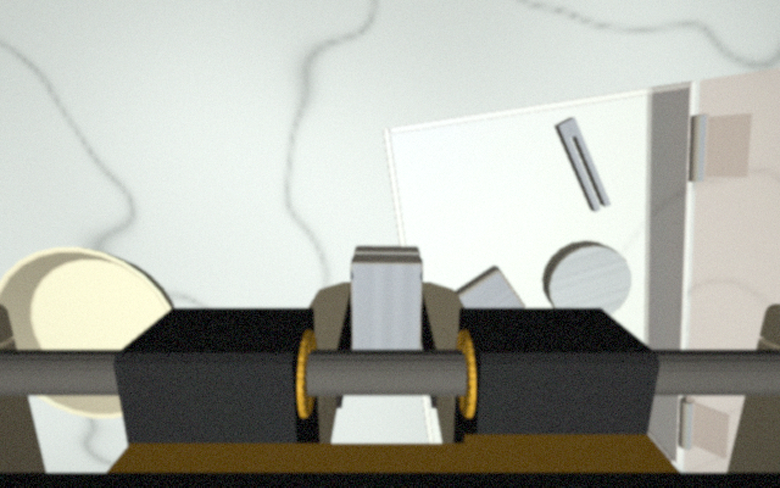

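>>> drive_tool([
  {"tx":1.5,"ty":-4.5,"tz":0,"twist":0,"claw":1.5},
  {"tx":1.5,"ty":-5,"tz":0,"twist":0,"claw":1.5},
  {"tx":1.5,"ty":-5,"tz":0,"twist":0,"claw":1.5},
  {"tx":1.5,"ty":-4.5,"tz":0,"twist":0,"claw":1.5},
  {"tx":1,"ty":-3,"tz":0,"twist":0,"claw":1.5},
  {"tx":0.3,"ty":-1,"tz":-2,"twist":0,"claw":1.5},
  {"tx":0,"ty":0,"tz":-2,"twist":0,"claw":1.5},
  {"tx":0,"ty":0,"tz":-2,"twist":0,"claw":1.5},
  {"tx":0,"ty":0,"tz":0,"twist":0,"claw":1.5},
])

```text
time: 8.68
tool_pos: [550.7, -287.1, 71.7]
eef_rot: [[-1.0, 0.021, 0.017], [0.021, 1.0, -0.009], [-0.017, -0.009, -1.0]]
ft_force: [-0.4, -0.2, -0.6]
grip_width: 0.273
```

```bash
python3 snap.py wrist8 wrist 0 640 0 400;  python3 snap.py scene8 scene 180 400 90 255
```

```text
[ 550.70558444 -287.11939255   71.72663271] 0.2729679411535298
1.21875
[ 551.18568568 -287.39258775   72.97933259] 0.27838403008494184
3.515151515151515
```

View pics/wrist8.png

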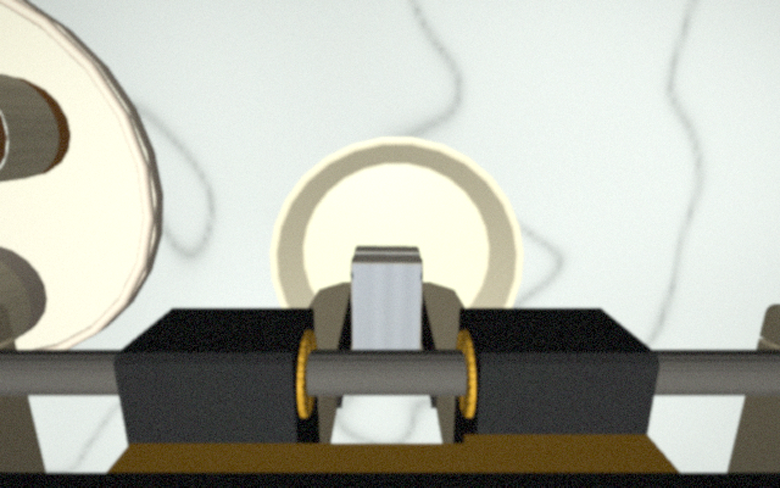

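View pics/scene8.png

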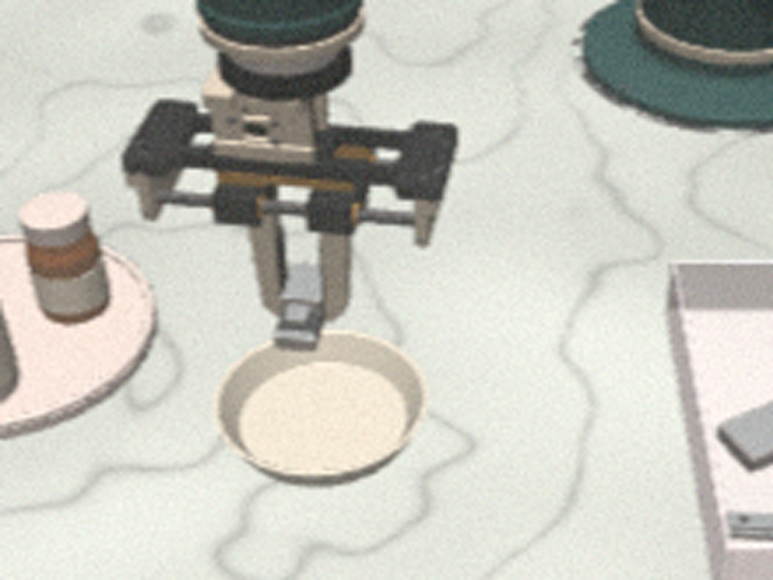

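```bash
python3 - <<'E'
from h import *
np.set_printoptions(precision=1,suppress=True)
im,d,m=pickle.load(open("wrist8.pkl","rb"))
f=1.21875
for c,z in [((271,250),26),((522,250),26),((396,137),26),((302,245),6),((489,245),6),((397,163),6)]: print(atz(m,c[0]/f,c[1]/f,z))
E
```

```text
[ 546.7 -353.1   26. ]
[ 549.2 -209.9   26. ]
[ 485.4 -280.7   26. ]
[ 549.6 -339.5    6. ]
[ 551.6 -224.     6. ]
[ 500.7 -280.     6. ]
```

>>> drive_tool([
  {"tx":0.1,"ty":0.5,"tz":-2,"twist":0,"claw":1.5},
  {"tx":0,"ty":0,"tz":-2,"twist":0,"claw":1.5},
  {"tx":0,"ty":0,"tz":-2,"twist":0,"claw":1.5},
  {"tx":0,"ty":0,"tz":-1,"twist":0,"claw":1.5},
  {"tx":0,"ty":0,"tz":0,"twist":0,"claw":1.5},
])

```text
time: 9.4
tool_pos: [552.7, -281.8, -0.5]
eef_rot: [[-1.0, 0.02, 0.02], [0.02, 1.0, -0.011], [-0.02, -0.01, -1.0]]
ft_force: [-0.9, -0.4, -0.7]
grip_width: 0.273
```

>>> drive_tool([
  {"tx":0,"ty":0,"tz":-0.5,"twist":0,"claw":1.5},
  {"tx":0,"ty":0,"tz":-0.4,"twist":0,"claw":1.5},
  {"tx":0,"ty":0,"tz":-0.2,"twist":0,"claw":1.5},
  {"tx":0,"ty":0,"tz":0,"twist":0,"claw":1.5},
])

```text
time: 9.9
tool_pos: [553.5, -282.4, -10.7]
eef_rot: [[-1.0, 0.02, 0.022], [0.02, 1.0, -0.012], [-0.022, -0.011, -1.0]]
ft_force: [0.3, -0.4, -1.2]
grip_width: 0.272
```

>>> drive_tool([
  {"tx":0,"ty":0,"tz":-0.15,"twist":0,"claw":1.5},
  {"tx":0,"ty":0,"tz":-0.15,"twist":0,"claw":1.5},
  {"tx":0,"ty":0,"tz":0,"twist":0,"claw":1.5},
])

```text
time: 10.28
tool_pos: [553.7, -282.5, -13.3]
eef_rot: [[-1.0, 0.02, 0.023], [0.02, 1.0, -0.012], [-0.023, -0.012, -1.0]]
ft_force: [-0.7, 0.2, 0.6]
grip_width: 0.277
```

>>> drive_tool([
  {"tx":0,"ty":0,"tz":-0.1,"twist":0,"claw":1.5},
  {"tx":0,"ty":0,"tz":-0.1,"twist":0,"claw":1.5},
  {"tx":0,"ty":0,"tz":0,"twist":0,"claw":1.5},
])

```text
time: 10.65
tool_pos: [554.0, -282.6, -13.2]
eef_rot: [[-1.0, 0.02, 0.023], [0.02, 1.0, -0.013], [-0.024, -0.012, -1.0]]
ft_force: [0.7, -0.5, -1.1]
grip_width: 0.274
```

>>> drive_tool([
  {"tx":0,"ty":0,"tz":-0.2,"twist":0,"claw":1.5},
  {"tx":0,"ty":0,"tz":-0.2,"twist":0,"claw":1.5},
])

```text
time: 10.9
tool_pos: [554.6, -282.9, -13.6]
eef_rot: [[-0.999, 0.02, 0.024], [0.02, 1.0, -0.013], [-0.025, -0.013, -1.0]]
ft_force: [-12.7, 6.4, 27.9]
grip_width: 0.279
```

```bash
python3 snap.py wrist9 wrist 0 640 0 400;  python3 snap.py scene9 scene 220 330 140 240
```

```text
[ 554.59572377 -282.9159922   -13.61152305] 0.27945683160890855
1.21875
[ 554.60992443 -282.93384523  -13.57762884] 0.2797636010148443
5.8
```

View pics/scene9.png

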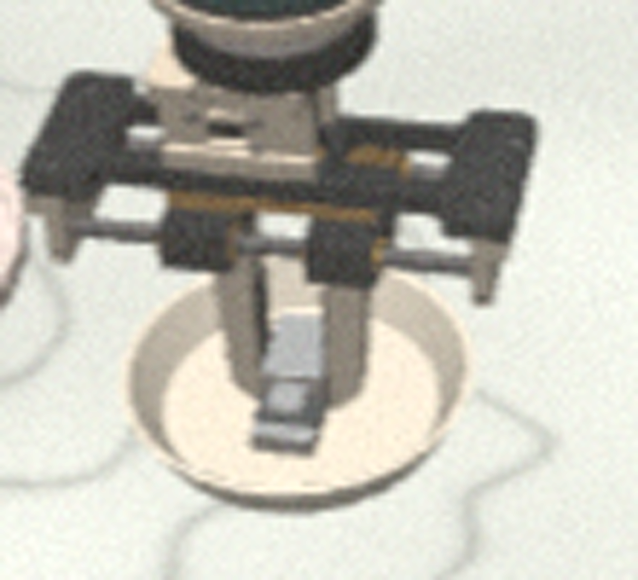

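>>> drive_tool([
  {"tx":0,"ty":0,"tz":0.08,"twist":0,"claw":1.5},
  {"tx":0,"ty":0,"tz":0,"twist":0,"claw":1.5},
])

```text
time: 11.25
tool_pos: [554.7, -283.0, -12.6]
eef_rot: [[-0.999, 0.02, 0.025], [0.02, 1.0, -0.013], [-0.025, -0.013, -1.0]]
ft_force: [0.6, -0.4, -1.8]
grip_width: 0.274
```

>>> drive_tool([
  {"tx":0,"ty":0,"tz":-0.03,"twist":0,"claw":3},
  {"tx":0,"ty":0,"tz":0,"twist":0,"claw":4},
  {"tx":0,"ty":0,"tz":0,"twist":0,"claw":4.2},
  {"tx":0,"ty":0,"tz":0,"twist":0,"claw":4.2},
])

```text
time: 11.75
tool_pos: [554.6, -282.9, -13.7]
eef_rot: [[-0.999, 0.02, 0.024], [0.02, 1.0, -0.013], [-0.025, -0.013, -1.0]]
ft_force: [-0.7, -0.5, 0.3]
grip_width: 0.452
```

```bash
python3 snap.py wrist10 wrist 0 640 0 400
```

```text
[ 554.57303125 -282.91665852  -13.67922585] 0.45162576507163293
1.21875
```

View pics/wrist10.png

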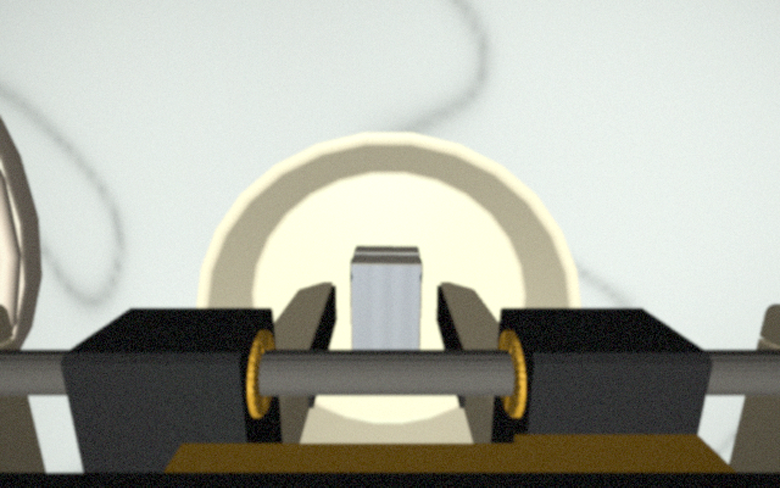

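>>> drive_tool([
  {"tx":0,"ty":0,"tz":1,"twist":0,"claw":4.2},
  {"tx":0,"ty":0,"tz":3,"twist":0,"claw":4.2},
  {"tx":0,"ty":0,"tz":5,"twist":0,"claw":4.2},
  {"tx":0,"ty":0,"tz":6,"twist":0,"claw":4.2},
  {"tx":0,"ty":2,"tz":6,"twist":0,"claw":4.2},
  {"tx":-0.5,"ty":5,"tz":3.5,"twist":1,"claw":4.2},
  {"tx":-0.5,"ty":5.5,"tz":2,"twist":1,"claw":4.2},
  {"tx":-0.5,"ty":5.5,"tz":0,"twist":1,"claw":4.2},
  {"tx":-0.5,"ty":5.5,"tz":0,"twist":1,"claw":4.2},
  {"tx":-0.5,"ty":5.5,"tz":0,"twist":1,"claw":4.2},
  {"tx":-0.5,"ty":5.5,"tz":0,"twist":1,"claw":4.2},
  {"tx":-0.5,"ty":5.5,"tz":0,"twist":1,"claw":4.2},
])

```text
time: 13.3
tool_pos: [514.1, 126.0, 267.5]
eef_rot: [[-0.994, -0.099, 0.035], [-0.1, 0.995, -0.009], [-0.034, -0.013, -0.999]]
ft_force: [0.4, 0.2, -0.4]
grip_width: 0.448
```

```bash
python3 snap.py scene11 scene 220 330 140 240;python3 snap.py top11 top 110 400 120 280
```

```text
[514.06685396 125.97795461 267.51169866] 0.44821457021025635
5.8
[513.2679022  131.11456786 267.49918001] 0.45531610560327257
2.689655172413793
```

View pics/scene11.png

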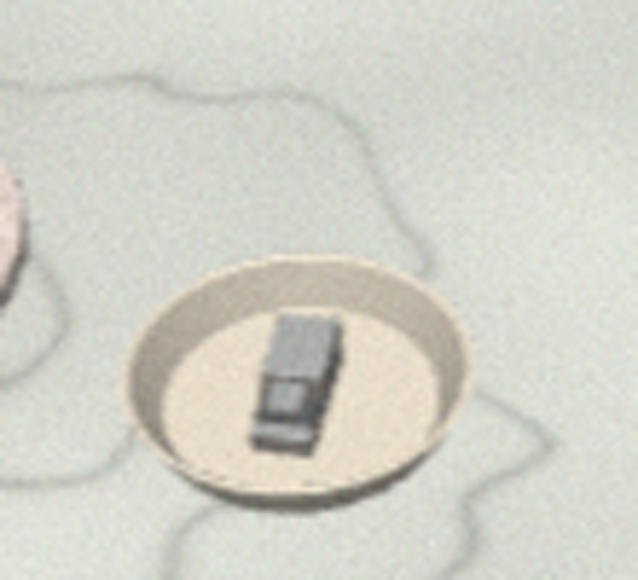

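View pics/top11.png

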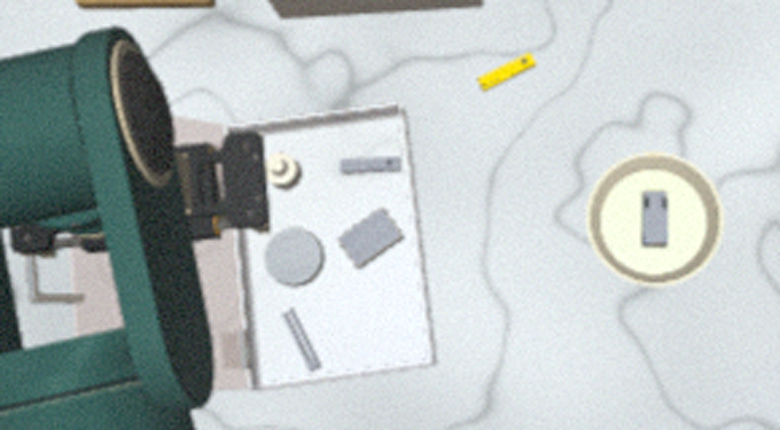

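>>> drive_tool([
  {"tx":-0.4,"ty":5,"tz":0,"twist":1,"claw":4.2},
  {"tx":-0.4,"ty":5,"tz":0,"twist":1,"claw":4.2},
  {"tx":0,"ty":3.5,"tz":0,"twist":0,"claw":4.2},
  {"tx":0,"ty":0.5,"tz":0,"twist":0,"claw":4.2},
  {"tx":0,"ty":0,"tz":0,"twist":0,"claw":4.2},
])

```text
time: 14.02
tool_pos: [505.1, 270.6, 270.7]
eef_rot: [[-0.99, -0.139, 0.038], [-0.139, 0.99, -0.007], [-0.037, -0.012, -0.999]]
ft_force: [0.3, 0.2, -0.2]
grip_width: 0.449
```

```bash
python3 snap.py wrist12 wrist 0 640 0 400
```

```text
[505.11075676 270.569992   270.68165366] 0.4491713522774577
1.21875
```

View pics/wrist12.png

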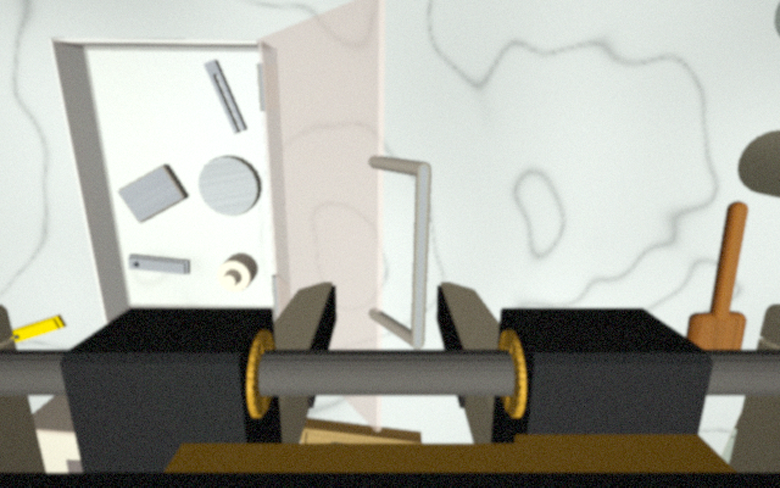

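```bash
python3 - <<'E'
from h import *
np.set_printoptions(precision=1,suppress=True)
im,d,m=pickle.load(open("wrist12.pkl","rb"))
f=1.21875
for c in [(423,170),(421,220),(420,260),(418,300),(417,340)]: print(atd(m,d,c[0]/f,c[1]/f),atz(m,c[0]/f,c[1]/f,239))
E
```

```text
[454.1 282.1 238.4] [454. 282. 239.]
[479.8 285.3 239.1] [479.8 285.3 239. ]
[502.2 288.5 237.6] [501.8 288.3 239. ]
[525.6 291.2 237.9] [525.1 291.  239. ]
[550.3 294.6 237.8] [549.6 294.4 239. ]
```

>>> drive_tool([
  {"tx":-0.1,"ty":1.8,"tz":0,"twist":0,"claw":4.2},
  {"tx":0,"ty":0,"tz":0,"twist":0,"claw":4.2},
  {"tx":0,"ty":0,"tz":-2,"twist":0,"claw":4.2},
  {"tx":0,"ty":0,"tz":-2,"twist":0,"claw":4.2},
  {"tx":0,"ty":0,"tz":-2,"twist":0,"claw":4.2},
  {"tx":0,"ty":0,"tz":-0.7,"twist":0,"claw":4.2},
  {"tx":0,"ty":0,"tz":0,"twist":0,"claw":4.2},
])

```text
time: 14.95
tool_pos: [503.9, 286.4, 197.5]
eef_rot: [[-0.99, -0.135, 0.036], [-0.136, 0.991, -0.008], [-0.035, -0.013, -0.999]]
ft_force: [0.4, -0.1, -0.6]
grip_width: 0.456
```

```bash
python3 snap.py wrist13 wrist 0 640 0 400
```

```text
[503.9364414  286.40169698 197.4956738 ] 0.45619525262621613
1.21875
```

View pics/wrist13.png

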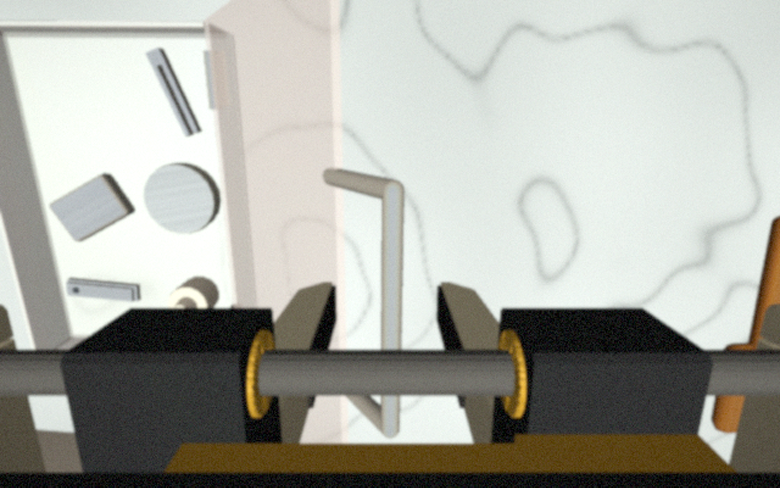

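>>> drive_tool([
  {"tx":0,"ty":0.2,"tz":0,"twist":0,"claw":2.5},
  {"tx":0,"ty":0,"tz":0,"twist":0,"claw":1.2},
  {"tx":0,"ty":0,"tz":0,"twist":0,"claw":0.4},
  {"tx":0,"ty":0,"tz":0,"twist":0,"claw":0.3},
  {"tx":0,"ty":0,"tz":0,"twist":0,"claw":0.3},
  {"tx":0,"ty":0,"tz":0,"twist":0,"claw":0.3},
], newtons=20)

```text
time: 15.75
tool_pos: [504.7, 288.5, 199.8]
eef_rot: [[-0.99, -0.135, 0.039], [-0.135, 0.991, -0.008], [-0.038, -0.013, -0.999]]
ft_force: [-0.6, -0.2, -0.3]
grip_width: 0.077
```

```bash
cat > arc.py <<'E'
from bench import *
import numpy as np
def T(a): 
    s=225*np.cos(a)+132.4; return np.array([504.7+.13*s,288.5-.9915*s,199.8+225*np.sin(a)-181.9])
o=get_obs();p=o['tool_pos']
e=np.array([.13,-.9915]);s=(p[:2]-[504.7,288.5])@e-132.4; h=p[2]-17.9
a=np.arctan2(h,s);r=np.hypot(s,h)
print("t",o['time'],"a",a.round(3),"r",r.round(1),"F",o['ft_force'].round(1),"grip",o['grip_width'].round(3), "lat", ((p[:2]-[504.7,288.5])@[.9915,.13]).round(1))
import sys
da=float(sys.argv[1]) if len(sys.argv)>1 else .05
q=p
for i in range(12):
    n=T(a-da*(i+1));print(round(a-da*(i+1),2),((n-q)/10).round(2));q=n
E
python3 arc.py
```

```text
Traceback (most recent call last):
  File "arc.py", line 8, in <module>
    print("t",o['time'],"a",a.round(3),"r",r.round(1),"F",o['ft_force'].round(1),"grip",o['grip_width'].round(3), "lat", ((p[:2]-[504.7,288.5])@[.9915,.13]).round(1))
                                                                                        ^^^^^^^^^^^^^^^^^^^^^
AttributeError: 'float' object has no attribute 'round'
```

```bash
sed -i "s/o\['grip_width'\].round(3)/round(o['grip_width'],3)/" arc.py; python3 arc.py .04
```

```text
t 15.75 a 2.2 r 225.0 F [-0.6 -0.2 -0.3] grip 0.077 lat 0.0
2.16 [ 0.09 -0.73  0.51]
2.12 [ 0.1  -0.75  0.48]
2.08 [ 0.1  -0.77  0.45]
2.04 [ 0.1  -0.79  0.42]
2.0 [ 0.11 -0.8   0.39]
1.96 [ 0.11 -0.82  0.36]
1.92 [ 0.11 -0.83  0.32]
1.88 [ 0.11 -0.84  0.29]
1.84 [ 0.11 -0.86  0.26]
1.8 [ 0.11 -0.86  0.22]
1.76 [ 0.11 -0.87  0.19]
1.72 [ 0.12 -0.88  0.15]
```

>>> drive_tool([
  {"tx":0.09,"ty":-0.73,"tz":0.5,"twist":0,"claw":0.3},
  {"tx":0.1,"ty":-0.75,"tz":0.48,"twist":0,"claw":0.3},
  {"tx":0.1,"ty":-0.77,"tz":0.45,"twist":0,"claw":0.3},
  {"tx":0.1,"ty":-0.79,"tz":0.42,"twist":0,"claw":0.3},
])

```text
time: 16.25
tool_pos: [508.8, 256.6, 219.8]
eef_rot: [[-0.99, -0.136, 0.039], [-0.136, 0.991, -0.007], [-0.038, -0.012, -0.999]]
ft_force: [0.1, 0.9, 1.3]
grip_width: 0.079
```

```bash
python3 arc.py .04; python3 snap.py wrist14 wrist 0 640 0 400
```

```text
t 16.25 a 2.032 r 225.4 F [0.1 0.9 1.3] grip 0.079 lat -0.1
1.99 [ 0.12 -0.82  0.35]
1.95 [ 0.11 -0.82  0.35]
1.91 [ 0.11 -0.83  0.32]
1.87 [ 0.11 -0.85  0.28]
1.83 [ 0.11 -0.86  0.25]
1.79 [ 0.11 -0.87  0.21]
1.75 [ 0.11 -0.87  0.18]
1.71 [ 0.12 -0.88  0.14]
1.67 [ 0.12 -0.89  0.11]
1.63 [ 0.12 -0.89  0.07]
1.59 [ 0.12 -0.89  0.04]
1.55 [ 0.12 -0.89  0.  ]
[508.80892902 256.59755246 219.79472016] 0.07928030821816506
1.21875
```

View pics/wrist14.png

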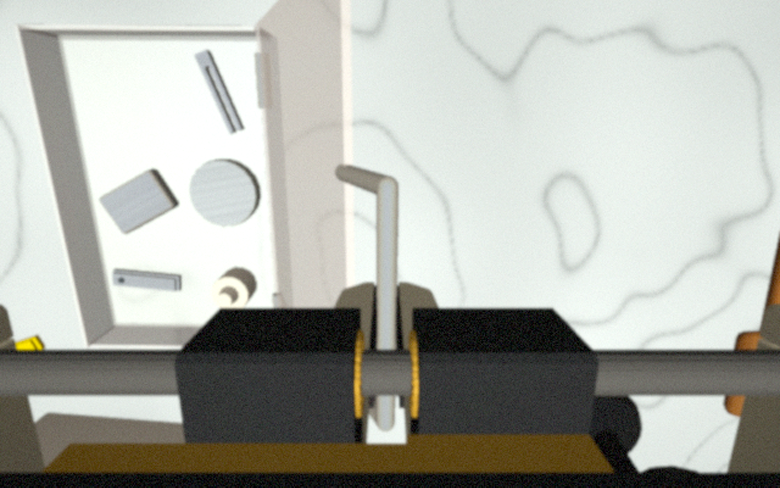

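The bar sits between the pads and the lid follows. I'll continue along the arc.

>>> drive_tool([
  {"tx":0.12,"ty":-0.82,"tz":0.35,"twist":0,"claw":0.3},
  {"tx":0.11,"ty":-0.82,"tz":0.35,"twist":0,"claw":0.3},
  {"tx":0.11,"ty":-0.83,"tz":0.32,"twist":0,"claw":0.3},
  {"tx":0.11,"ty":-0.85,"tz":0.28,"twist":0,"claw":0.3},
  {"tx":0.11,"ty":-0.86,"tz":0.25,"twist":0,"claw":0.3},
  {"tx":0.11,"ty":-0.87,"tz":0.21,"twist":0,"claw":0.3},
  {"tx":0.11,"ty":-0.87,"tz":0.18,"twist":0,"claw":0.3},
  {"tx":0.12,"ty":-0.88,"tz":0.14,"twist":0,"claw":0.3},
], newtons=25)

```text
time: 17.3
tool_pos: [518.2, 183.0, 242.5]
eef_rot: [[-0.99, -0.135, 0.039], [-0.136, 0.991, -0.007], [-0.038, -0.013, -0.999]]
ft_force: [-1.3, 0.7, -0.3]
grip_width: 0.074
```

```bash
python3 arc.py .04
```

```text
t 17.3 a 1.686 r 226.1 F [-1.3  0.7 -0.3] grip 0.074 lat -0.3
1.65 [ 0.15 -0.9  -0.02]
1.61 [ 0.12 -0.89  0.05]
1.57 [ 0.12 -0.89  0.01]
1.53 [ 0.12 -0.89 -0.02]
1.49 [ 0.12 -0.89 -0.06]
1.45 [ 0.12 -0.89 -0.09]
1.41 [ 0.12 -0.88 -0.13]
1.37 [ 0.12 -0.88 -0.17]
1.33 [ 0.11 -0.87 -0.2 ]
1.29 [ 0.11 -0.86 -0.24]
1.25 [ 0.11 -0.85 -0.27]
1.21 [ 0.11 -0.84 -0.3 ]
```

>>> drive_tool([
  {"tx":0.14,"ty":-0.9,"tz":0,"twist":0,"claw":0.3},
  {"tx":0.12,"ty":-0.89,"tz":0.03,"twist":0,"claw":0.3},
  {"tx":0.12,"ty":-0.89,"tz":0,"twist":0,"claw":0.3},
  {"tx":0.12,"ty":-0.89,"tz":-0.03,"twist":0,"claw":0.3},
  {"tx":0.12,"ty":-0.89,"tz":-0.06,"twist":0,"claw":0.3},
  {"tx":0.12,"ty":-0.89,"tz":-0.1,"twist":0,"claw":0.3},
  {"tx":0.12,"ty":-0.88,"tz":-0.14,"twist":0,"claw":0.3},
  {"tx":0.12,"ty":-0.88,"tz":-0.18,"twist":0,"claw":0.3},
])

```text
time: 18.3
tool_pos: [528.2, 106.6, 237.5]
eef_rot: [[-0.99, -0.135, 0.038], [-0.135, 0.991, -0.008], [-0.037, -0.013, -0.999]]
ft_force: [-3.0, -0.7, 0.2]
grip_width: 0.077
```

```bash
python3 arc.py .04
```

```text
t 18.3 a 1.343 r 225.4 F [-3.  -0.7  0.2] grip 0.077 lat -0.4
1.3 [ 0.15 -0.85 -0.26]
1.26 [ 0.11 -0.86 -0.26]
1.22 [ 0.11 -0.84 -0.29]
1.18 [ 0.11 -0.83 -0.32]
1.14 [ 0.11 -0.82 -0.36]
1.1 [ 0.11 -0.8  -0.39]
1.06 [ 0.1  -0.79 -0.42]
1.02 [ 0.1  -0.77 -0.45]
0.98 [ 0.1  -0.75 -0.48]
0.94 [ 0.1  -0.73 -0.51]
0.9 [ 0.09 -0.71 -0.54]
0.86 [ 0.09 -0.69 -0.57]
```

>>> drive_tool([
  {"tx":0.08,"ty":-0.85,"tz":-0.25,"twist":0,"claw":0.3},
  {"tx":0.09,"ty":-0.86,"tz":-0.27,"twist":0,"claw":0.3},
  {"tx":0.09,"ty":-0.84,"tz":-0.29,"twist":0,"claw":0.3},
  {"tx":0.1,"ty":-0.83,"tz":-0.32,"twist":0,"claw":0.3},
  {"tx":0.1,"ty":-0.82,"tz":-0.36,"twist":0,"claw":0.3},
  {"tx":0.1,"ty":-0.8,"tz":-0.39,"twist":0,"claw":0.3},
])

```text
time: 19.05
tool_pos: [534.7, 53.0, 217.3]
eef_rot: [[-0.99, -0.135, 0.039], [-0.135, 0.991, -0.008], [-0.038, -0.013, -0.999]]
ft_force: [0.4, 0.1, 0.6]
grip_width: 0.074
```

```bash
python3 arc.py .04;python3 snap.py wrist15 wrist 0 640 0 400
```

```text
t 19.05 a 1.086 r 225.3 F [0.4 0.1 0.6] grip 0.074 lat -0.8
1.05 [ 0.18 -0.76 -0.46]
1.01 [ 0.1  -0.76 -0.47]
0.97 [ 0.1  -0.74 -0.5 ]
0.93 [ 0.09 -0.72 -0.53]
0.89 [ 0.09 -0.7  -0.56]
0.85 [ 0.09 -0.68 -0.58]
0.81 [ 0.09 -0.66 -0.61]
0.77 [ 0.08 -0.63 -0.64]
0.73 [ 0.08 -0.61 -0.66]
0.69 [ 0.08 -0.58 -0.68]
0.65 [ 0.07 -0.55 -0.71]
0.61 [ 0.07 -0.52 -0.73]
[534.74691208  53.04386722 217.25904081] 0.07434911403604992
1.21875
```

View pics/wrist15.png

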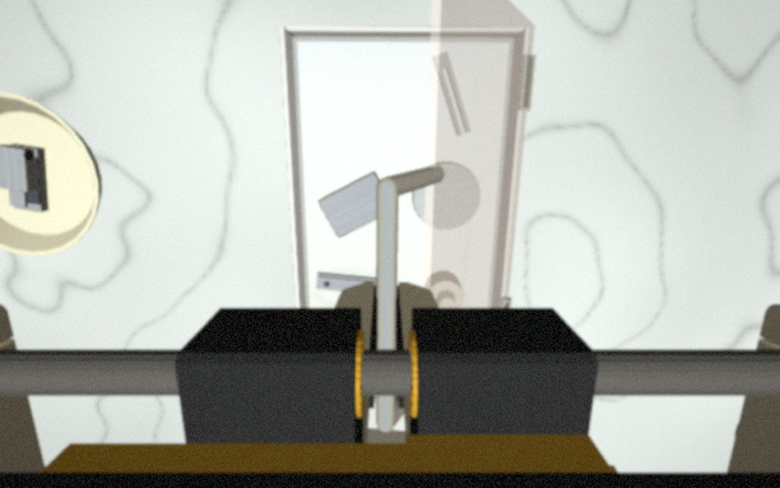

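>>> drive_tool([
  {"tx":0.1,"ty":-0.76,"tz":-0.45,"twist":0,"claw":0.3},
  {"tx":0.1,"ty":-0.76,"tz":-0.47,"twist":0,"claw":0.3},
  {"tx":0.1,"ty":-0.74,"tz":-0.5,"twist":0,"claw":0.3},
  {"tx":0.09,"ty":-0.72,"tz":-0.53,"twist":0,"claw":0.3},
  {"tx":0.09,"ty":-0.7,"tz":-0.56,"twist":0,"claw":0.3},
  {"tx":0.09,"ty":-0.68,"tz":-0.58,"twist":0,"claw":0.3},
  {"tx":0.09,"ty":-0.66,"tz":-0.61,"twist":0,"claw":0.3},
])

```text
time: 19.98
tool_pos: [541.5, -1.1, 177.0]
eef_rot: [[-0.99, -0.135, 0.038], [-0.135, 0.991, -0.008], [-0.037, -0.013, -0.999]]
ft_force: [-0.0, 1.4, -1.9]
grip_width: 0.077
```

```bash
python3 arc.py .04
```

```text
t 19.975 a 0.784 r 225.3 F [-0.   1.4 -1.9] grip 0.077 lat -1.2
0.74 [ 0.19 -0.58 -0.67]
0.7 [ 0.08 -0.59 -0.67]
0.66 [ 0.07 -0.56 -0.7 ]
0.62 [ 0.07 -0.54 -0.72]
0.58 [ 0.07 -0.51 -0.74]
0.54 [ 0.06 -0.48 -0.76]
0.5 [ 0.06 -0.45 -0.78]
0.46 [ 0.05 -0.42 -0.8 ]
0.42 [ 0.05 -0.38 -0.81]
0.38 [ 0.05 -0.35 -0.83]
0.34 [ 0.04 -0.32 -0.84]
0.3 [ 0.04 -0.28 -0.85]
```

>>> drive_tool([
  {"tx":0.08,"ty":-0.59,"tz":-0.66,"twist":0,"claw":0.3},
  {"tx":0.08,"ty":-0.59,"tz":-0.67,"twist":0,"claw":0.3},
  {"tx":0.07,"ty":-0.56,"tz":-0.7,"twist":0,"claw":0.3},
  {"tx":0.07,"ty":-0.54,"tz":-0.72,"twist":0,"claw":0.3},
  {"tx":0.07,"ty":-0.51,"tz":-0.74,"twist":0,"claw":0.3},
  {"tx":0.06,"ty":-0.48,"tz":-0.76,"twist":0,"claw":0.3},
  {"tx":0.06,"ty":-0.45,"tz":-0.78,"twist":0,"claw":0.3},
])

```text
time: 20.85
tool_pos: [546.5, -40.8, 122.9]
eef_rot: [[-0.99, -0.135, 0.038], [-0.135, 0.991, -0.008], [-0.036, -0.013, -0.999]]
ft_force: [-1.0, 3.1, -2.1]
grip_width: 0.077
```

```bash
python3 arc.py .03; python3 snap.py wrist16 wrist 0 640 0 400
```

```text
t 20.85 a 0.484 r 225.4 F [-1.   3.1 -2.1] grip 0.077 lat -1.3
0.45 [ 0.17 -0.25 -0.62]
0.42 [ 0.04 -0.28 -0.61]
0.39 [ 0.03 -0.27 -0.62]
0.36 [ 0.03 -0.25 -0.63]
0.33 [ 0.03 -0.23 -0.63]
0.3 [ 0.03 -0.21 -0.64]
0.27 [ 0.03 -0.19 -0.65]
0.24 [ 0.02 -0.17 -0.65]
0.21 [ 0.02 -0.15 -0.66]
0.18 [ 0.02 -0.13 -0.66]
0.15 [ 0.01 -0.11 -0.67]
0.12 [ 0.01 -0.09 -0.67]
[546.53487596 -40.7748358  122.85247761] 0.07691575924118145
1.21875
```

View pics/wrist16.png

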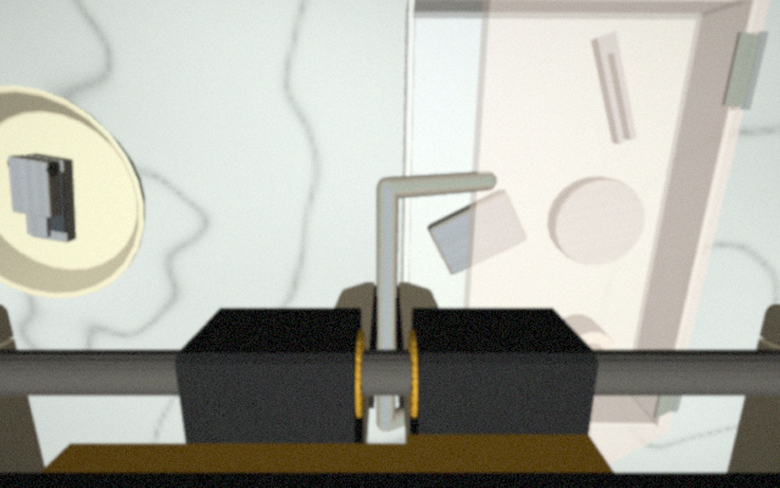

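>>> drive_tool([
  {"tx":0.04,"ty":-0.22,"tz":-0.61,"twist":0,"claw":0.3},
  {"tx":0.04,"ty":-0.25,"tz":-0.61,"twist":0,"claw":0.3},
  {"tx":0.03,"ty":-0.25,"tz":-0.62,"twist":0,"claw":0.3},
  {"tx":0.03,"ty":-0.24,"tz":-0.63,"twist":0,"claw":0.3},
  {"tx":0.03,"ty":-0.22,"tz":-0.63,"twist":0,"claw":0.3},
  {"tx":0.03,"ty":-0.2,"tz":-0.64,"twist":0,"claw":0.3},
  {"tx":0.03,"ty":-0.18,"tz":-0.65,"twist":0,"claw":0.3},
])

```text
time: 21.78
tool_pos: [548.9, -58.7, 75.6]
eef_rot: [[-0.99, -0.135, 0.037], [-0.135, 0.991, -0.01], [-0.036, -0.015, -0.999]]
ft_force: [-2.2, -1.3, 0.4]
grip_width: 0.082
```

```bash
python3 arc.py .03
```

```text
t 21.775 a 0.259 r 225.1 F [-2.2 -1.3  0.4] grip 0.082 lat -1.3
0.23 [ 0.15 -0.13 -0.66]
0.2 [ 0.02 -0.14 -0.66]
0.17 [ 0.02 -0.12 -0.66]
0.14 [ 0.01 -0.1  -0.67]
0.11 [ 0.01 -0.08 -0.67]
0.08 [ 0.01 -0.06 -0.67]
0.05 [ 0.01 -0.04 -0.67]
0.02 [ 0.   -0.02 -0.67]
-0.01 [ 0.   -0.   -0.67]
-0.04 [-0.    0.02 -0.67]
-0.07 [-0.    0.04 -0.67]
-0.1 [-0.01  0.06 -0.67]
```

>>> drive_tool([
  {"tx":0.02,"ty":-0.14,"tz":-0.6,"twist":0,"claw":0.3},
  {"tx":0.02,"ty":-0.14,"tz":-0.6,"twist":0,"claw":0.3},
  {"tx":0.01,"ty":-0.12,"tz":-0.6,"twist":0,"claw":0.3},
  {"tx":0.01,"ty":-0.1,"tz":-0.6,"twist":0,"claw":0.3},
  {"tx":0.01,"ty":-0.08,"tz":-0.6,"twist":0,"claw":0.3},
  {"tx":0.01,"ty":-0.06,"tz":-0.6,"twist":0,"claw":0.3},
])

```text
time: 22.52
tool_pos: [549.7, -65.3, 36.9]
eef_rot: [[-0.99, -0.135, 0.037], [-0.135, 0.991, -0.009], [-0.036, -0.014, -0.999]]
ft_force: [-2.3, -1.0, -0.3]
grip_width: 0.077
```

```bash
python3 arc.py .02;  python3 snap.py wrist17 wrist 0 640 0 400
```

```text
t 22.525 a 0.084 r 225.0 F [-2.3 -1.  -0.3] grip 0.077 lat -1.4
0.06 [ 0.14 -0.01 -0.45]
0.04 [ 0.   -0.02 -0.45]
0.02 [ 0.   -0.02 -0.45]
0.0 [ 0.   -0.01 -0.45]
-0.02 [-0.    0.   -0.45]
-0.04 [-0.    0.01 -0.45]
-0.06 [-0.    0.02 -0.45]
-0.08 [-0.    0.03 -0.45]
-0.1 [-0.01  0.04 -0.45]
-0.12 [-0.01  0.05 -0.45]
-0.14 [-0.01  0.06 -0.45]
-0.16 [-0.01  0.06 -0.45]
[549.68784436 -65.30300657  36.86669022] 0.0772103186403806
1.21875
```

View pics/wrist17.png

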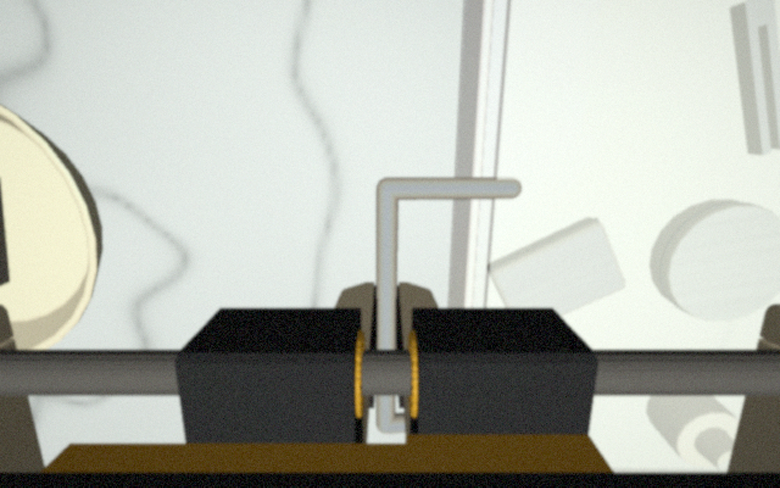

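>>> drive_tool([
  {"tx":0,"ty":-0.02,"tz":-0.4,"twist":0,"claw":0.3},
  {"tx":0,"ty":-0.02,"tz":-0.4,"twist":0,"claw":0.3},
  {"tx":0,"ty":-0.02,"tz":-0.4,"twist":0,"claw":0.3},
  {"tx":0,"ty":0,"tz":-0.3,"twist":0,"claw":0.3},
  {"tx":0,"ty":0,"tz":-0.2,"twist":0,"claw":0.3},
])

```text
time: 23.2
tool_pos: [549.8, -66.1, 18.2]
eef_rot: [[-0.99, -0.135, 0.037], [-0.135, 0.991, -0.01], [-0.036, -0.014, -0.999]]
ft_force: [-1.0, -0.9, -0.7]
grip_width: 0.08
```

```bash
python3 arc.py .01|head -1
```

```text
t 23.2 a 0.001 r 225.1 F [-1.  -0.9 -0.7] grip 0.08 lat -1.4
```

>>> drive_tool([
  {"tx":0,"ty":0,"tz":-0.15,"twist":0,"claw":0.3},
  {"tx":0,"ty":0,"tz":-0.15,"twist":0,"claw":0.3},
])

```text
time: 23.45
tool_pos: [550.1, -66.1, 16.9]
eef_rot: [[-0.99, -0.135, 0.038], [-0.135, 0.991, -0.01], [-0.036, -0.015, -0.999]]
ft_force: [-14.5, 1.2, 23.1]
grip_width: 0.077
```

>>> drive_tool([
  {"tx":0,"ty":0,"tz":0.04,"twist":0,"claw":0.3},
  {"tx":0,"ty":0,"tz":0,"twist":0,"claw":1.2},
  {"tx":0,"ty":0,"tz":0,"twist":0,"claw":2},
  {"tx":0,"ty":0,"tz":0,"twist":0,"claw":2.2},
  {"tx":0,"ty":0,"tz":0,"twist":0,"claw":2.2},
])

```text
time: 24.08
tool_pos: [550.5, -65.9, 17.9]
eef_rot: [[-0.99, -0.135, 0.039], [-0.135, 0.991, -0.009], [-0.037, -0.015, -0.999]]
ft_force: [0.2, -0.1, 0.1]
grip_width: 0.237
```

```bash
python3 snap.py wrist18 wrist 0 640 0 400
```

```text
[550.54709917 -65.887819    17.91881615] 0.23692128087248737
1.21875
```

View pics/wrist18.png

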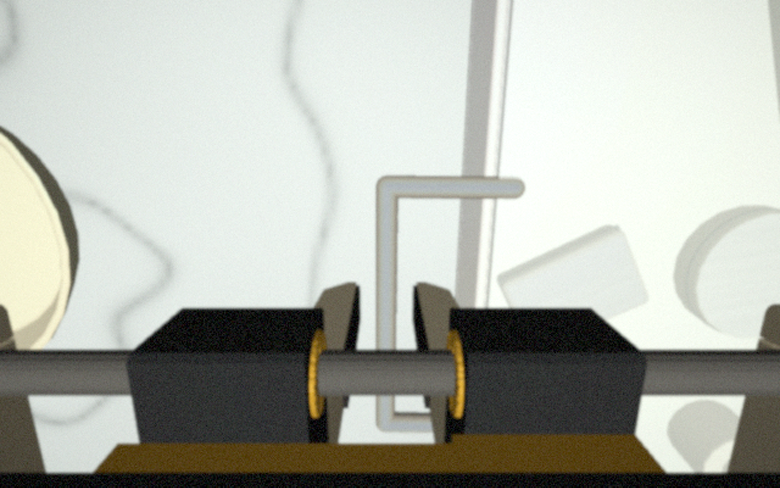

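Free of the bar on both sides. Next I'll rise straight up.

>>> drive_tool([
  {"tx":0,"ty":0,"tz":1,"twist":0,"claw":2.2},
  {"tx":0,"ty":0,"tz":2,"twist":0,"claw":2.2},
  {"tx":0,"ty":0,"tz":3,"twist":0,"claw":2.2},
  {"tx":0,"ty":0,"tz":4,"twist":0,"claw":2.2},
  {"tx":0,"ty":0,"tz":5,"twist":0,"claw":2.2},
  {"tx":-4,"ty":0,"tz":3,"twist":0,"claw":2.2},
  {"tx":-5,"ty":0,"tz":3,"twist":0,"claw":2.2},
  {"tx":-4,"ty":0,"tz":0,"twist":0,"claw":2.2},
  {"tx":0,"ty":0,"tz":0,"twist":0,"claw":2.2},
])

```text
time: 25.25
tool_pos: [415.7, -65.5, 247.2]
eef_rot: [[-0.99, -0.135, 0.049], [-0.136, 0.991, -0.012], [-0.047, -0.018, -0.999]]
ft_force: [0.3, -0.1, 0.8]
grip_width: 0.238
```

```bash
python3 snap.py top19 top 110 500 120 280; python3 snap.py scene19 scene 120 570 100 300
```

```text
[415.68138972 -65.48861396 247.2426199 ] 0.23824206089084105
2.0
[416.6704924  -65.53809536 247.28862224] 0.24087413264068766
1.7333333333333334
```

View pics/top19.png

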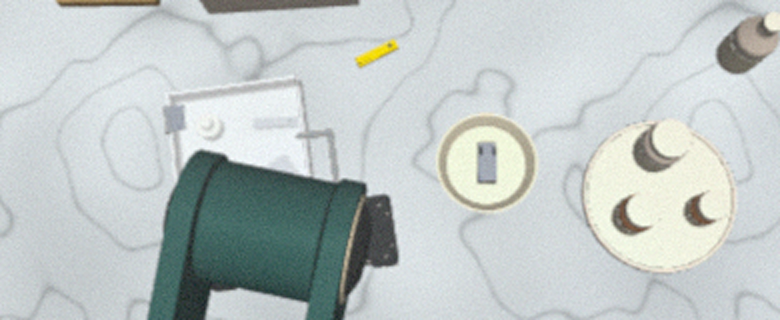

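View pics/scene19.png

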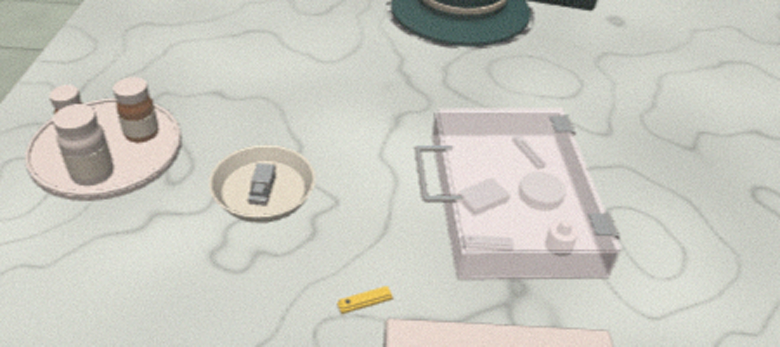

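```bash
python3 - <<'E'
from h import *
np.set_printoptions(precision=1,suppress=True)
im,d,m=pickle.load(open("scene19.pkl","rb"))
f=1.7333
for c in [(417,165),(420,175),(424,195)]: print(atd(m,d,120+c[0]/f,100+c[1]/f))
im,d,m=pickle.load(open("top19.pkl","rb"))
for c in [(330,140),(331,145),(332,150),(487,170)]: print(atd(m,d,110+c[0]/2,120+c[1]/2))
from bench import *
hand_in()
E
```

```text
[539.8 -72.7  54.6]
[560.8 -68.2  56. ]
[599.1 -62.1  56.9]
[584.5 -62.6  60.8]
[577.5 -63.9  60. ]
[570.9 -65.1  57.2]
[ 544.  -283.6   34.2]
the job is handed in; nothing more can be done
```

I moved the pill splitter from the box to the dish and closed the lid, then handed the job in at about 25 s of the 64 s. The hand-in reported no verdict.

- **Pick:** The first time the jaws closed, they met nothing. The fingertips really sit about 24 mm above the reported TCP height. I opened up, went lower and gripped the splitter at 26 mm.
- **Place:** I set it down in the middle of the dish, and the cameras showed it flat, right way up and centred. The downward force briefly reached 28 N at touchdown; I eased that off before letting go.
- **Lid:** I pinched the pull bar and led it along its arc from 2.2 to 0 rad at about 0.35 rad/s. It met the closed stop at about 23 N, and I then released the bar.

**Last checks:**
- **Lid:** Depth readings put the top of the bar at 55–61 mm, against 57 mm expected when shut; the spread is depth noise.
- **Bystanders:** All five other things are seen in the box and the three bottles are standing in place.
- **Splitter height:** One top-view depth reading on the splitter gave 34 mm against 30 mm expected, within the 4–5 mm that the cameras disagreed by elsewhere.
- **Tool:** It drifted to a tilt of about 0.05 rad by the end, with no visible effect.

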